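Hold the mixer's snap ring open at its groove

TASK

Take the red-handled snap-ring pliers out of their stand, put the tips between the two ends of the snap ring that lies on the bearing in the blue tray, squeeze the handles to spread the ring and lift it off. Slide the spread ring gently down over the upright beater shaft of the mixer head until it is level with the dark groove, without letting it close on the shaft on the way, and finish while holding it there with the pliers, still spread, level and clear of the shaft. Leave the jar, bowl and screwdriver where they are.

Things in the scene. Friction and masses are not known exactly. Their poses are not given: they have to be found in the camera images.
- pliers: snap-ring pliers standing tips down, 190 mm long, 0.17 kg, red handles. Origin: middle of the steel joint plate (18 x 52 x 22 mm in x, y, z) that rests on the edges of the stand's slot, 11 mm above the lid. z: up along the pliers, tips to handles; y: from handle to handle; x: square to the flat of the pliers. Alike from both sides (half turn about z). Squeezing the handles moves the tips APART
- pliers_grip (a point): where to squeeze: on the pliers' middle line, 80 mm above their origin, midway between the red handles (each 20 mm wide in x, 60 mm long: 50 to 110 mm above the origin). Over their outer faces here: 66 mm at rest, 17 mm at the stop (30 mm at their lower ends). Sprung apart: 8 N on each handle at first, 10 N at the stop, 5 N more while spreading the ring
- pliers_tips (a point): on the pliers' middle line, level with the lower ends of the tips, 78 mm below the pliers' origin. Each tip is 9 mm wide (x), 12 mm long (z), with a shoulder above. Over their outer faces (y) both tips measure 9 mm at rest, 50 mm at the stop. During the full squeeze the tips sink 1 to 2 mm relative to the handles' middle
- lever_l (a joint): how far the pliers are squeezed, rad: 0 at rest (handles apart, tips together), 0.30 at the stop (tips fully apart). The levers turn on rivets 14 mm either side of the pliers' origin, geared together
- ring: dark steel snap ring, 4 mm thick, 21 g, lying flat on a bearing (35 mm across, top 16 mm above the counter). Relaxed: bore 30 mm, outside 40 mm (the shaft is 32 mm), with a wide gap and two straight ends reaching 37 mm from its centre. Origin: centre of the relaxed bore, underside; x: from the centre to the gap, y: across the gap, z: up. The frame stays with the ring's back, opposite the gap
- ring_gap (a point): middle of the gap between the ring's straight ends, 31 mm from the ring's centre, 2 mm above the underside: the pliers' tips go in here. The gap is 24 mm wide in y (21 mm at its outer end), free below down to the tray's floor 14 mm under this point. While being spread the ring shifts 5 to 7 mm along its +x relative to the tips
- ring_bore (a point): middle of the opening of the SPREAD ring, 2.6 mm from the relaxed centre towards the gap, at mid thickness: this point must come onto the shaft's axis; about 1.5 mm of play each way along the ring's x, more along y
- ring_l (a joint): how far each half of the ring is spread, rad: 0 relaxed, about 0.30 with the pliers at their stop; under about 0.2 it rubs on the shaft
- head: mixer's planetary head, upside down, fixed: white round housing 150 mm across, toothed rim 40 mm high. Origin: centre of its underside. The steel beater shaft (32 mm) stands upright 26 mm along its +x, end 94 mm above the counter, last 6 mm tapered to 24 mm. At its foot a brass collar 37 mm across (top at 58 mm), a bearing 52 mm across (top at 44 mm), a boss 60 mm across (top at 40 mm)
- groove (a point): centre of the dark groove on the shaft's axis, 61 mm above the counter; the groove is 6 mm wide (58 to 64 mm), 1.5 mm deep
- shaft_end (a point): centre of the shaft's upper end, 94 mm above the counter
- tray: shallow blue tray, 150 x 110 mm, rim 12 mm high, with the bearing fixed in it; fixed. Origin: centre of its underside
- holder: square stainless canister 88 x 92 mm, 88 mm high, with a slot (12 x 60 mm, long side along its y) in its lid in which the pliers stand; the pliers lift straight out; fixed. Origin: centre of its underside
- grease: bystander: white grease jar, 62 mm across, 62 mm high. Origin: centre of its underside
- bowl: bystander: steel bowl, 110 mm across, 45 mm high. Origin: centre of its underside
- driver: bystander: screwdriver with a yellow handle, lying flat. Origin: centre of its underside
Mind the look-alikes: they are no part of the job. What is shaped like the pliers but yellow is not meant. There is more than one size of the tray; the job needs the smallest.

How it is judged:
On the way, in this order (a step that is already met when the one before it is completed fails the run):
1. the pliers are lifted out of the stand in the gripper, clear of the lid (z of pliers in the frame of holder above 0.17 m and contact force between the fingers and pliers above 1 N), for 0.1 s.
2. the ring is lifted at least 15 mm off the bearing, spread on the pliers' tips (z of ring in the frame of tray above 0.031 m and value of joint ring_l above 0.2 rad and contact force between pliers and ring above 0.5 N), for 0.2 s.
3. the ring is threaded over the end of the shaft, spread (horizontal distance between ring_bore and groove below 0.005 m and z of ring_bore in the frame of groove between 0.005 and 0.03 m and value of joint ring_l above 0.2 rad), for 0.05 s.
At the end, for the whole second after the job is handed in: the gripper holds the squeezed pliers, their tips holding the ring spread (over 0.2 rad a side) round the shaft: opening within 4 mm of the axis, mid thickness within 3 mm of the groove's middle, tilted under 8 degrees, at rest, ring and pliers leaning on the head with less than 2 N (horizontal distance between ring_bore and groove below 0.004 m and z of ring_bore in the frame of groove between -0.003 and 0.003 m and angle between ring's own z axis and vertical below 0.14 rad and value of joint ring_l above 0.2 rad and contact force between the fingers and pliers above 2 N and contact force between pliers and ring above 0.5 N and contact force between each of ring, pliers and head below 2 N and linear speed of ring below 0.02 m/s); the arm keeps its last pose, push and grip.
It fails at once if the ring is let close on the shaft: round the shaft, below its end, spread less than 0.15 rad (horizontal distance between ring_bore and groove below 0.008 m and z of ring_bore in the frame of groove below 0.031 m and value of joint ring_l below 0.15 rad).
It fails at once if the ring is forced against the mixer head (more than 20 N) (contact force between ring and head above 20 N).
It fails at once if the jar, bowl or screwdriver is shoved more than 30 mm (distance of any of grease, bowl, driver from where it was at the start of the episode above 0.03 m).
It also fails if it takes over 58 s, if anything falls off the work surface, if the arm or the gripper's body presses on something with over 40 N, if the wrist force passes 120 N, or if a joint passes its speed limit or range.

ROBOT

A 7-joint arm with a two-finger parallel gripper is mounted at the origin on the work surface. World frame = base frame: x ahead of the robot, y to its left, z up, the work surface at z = 0. Lengths are in m, angles in rad, forces in N, time in s.
With the tool pointing down it reaches from about 0.4 to 0.85 m from the base axis. Payload 4.5 kg.
Tool frame: the origin (TCP) lies at the very end of the fingers, on their centre line; the grasp point (between the pads) lies 19 mm behind it; z points along the fingers, x is the direction in which the jaws open and shut, and the axes are right-handed (so a half turn about z gives the same grasp; the last joint's range is limited). The gripper opens to 88 mm and grips with 3 to 60 N. Pads are 18 mm wide; open, the fingers measure 123 mm over their backs; the gripper's body (75 mm by 187 mm) begins 45 mm behind the grasp point.
Start: joints at [1.339, 0.689, -0.195, 1.565, 0.157, 0.902, -0.215], TCP at [0.164, -0.603, 0.239] pointing down, gripper open.
Joint ranges: [-3.01, 3.01], [-0.46, 2.08], [-1.47, 1.51], [0.13, 2.56], [-1, 4.14], [0.04, 2.09], [-2.66, 2.66]. Speed limits (rad/s): [2.57, 2.57, 3.14, 3.14, 3.14, 3.14, 3.14].

INTERFACE

Orientations are given as a unit quaternion [x, y, z, w].
In Python, from plant import * gives the robot as it stands.
- The arm moves only by the tool apply_moves, never from a script. Its argument "series" is a list of rows, each an object of numbers: "x", "y", "z": the shift along the tool's x, y, z in units of 80 cm (1.0 is 80 cm); "wx", "wy", "wz": the turn, a rotation vector about the tool's x, y, z in units of pi rad (1.0 is pi rad); "fingers": the opening, from -1 (shut) to 1 (fully open), so that 0 is half open. In form: [{"x": .., "y": .., "z": .., "wx": .., "wy": .., "wz": .., "fingers": ..}, ...]. A call has 1 to 8 rows; each row shifts and turns the pose as measured when the row begins, along the tool's axes as they then stand; what a row does not reach is not made up. A row lasts 1/8 s, in which the tool goes at most 62.5 mm and 10.7 degrees, less where a joint would pass 70% of its speed; a pose out of reach is approached as far as the arm can. A call with a number of a shift or a turn outside -1 to 1 is refused whole. A call with a gripper value outside its range is refused whole. The fingers move at their own pace and stop on an object; "force" is the grip in N (left out, the last holds). Time passes only in rows, so rows that do not move let the fingers close. It gives the time, the measured TCP pose, the force and the opening at its end, in the units of the state.
- get_state(): the state, without advancing time (a new reading comes with each control period).
- snapshot(name): name is "scene" or "top" or "wrist"; returns (picture, depth): 400x640x3 uint8, red, green, blue; 400x640 float32, m along the optical axis (not along the pixel's ray), 0 where there is no reading.
- camera_model(name): a dict with "camera_matrix" (3x3 intrinsics, pixels), "world_from_camera" (4x4, takes a point from camera to world coordinates). Camera axes: x right, y up, looking along -z (the intrinsics and any distortion apply to the point x, -y, -z); pixel columns grow to the right and rows downward; lengths in m; the calibration is good to about 2 mm. A picture is of the moment at which its call begins: read the wrist's pose just before it. camera_model takes no time and is no camera call; for the wrist camera it gives the pose at the moment of the call.
- finish_job(): hands the job in, once; it reports no verdict.
The state is a dict: "clock": time; "q": joint angles; "qd": joint speeds; "joint_torque": joint torques, N m; "tool_pos": TCP position; "eef_rot": TCP orientation; "contact_force": force on the tool from outside, world axes, zero at the start; "moment": the same for the moment, N m; "opening": opening from 0.0 (shut) to 1.0 (fully open).
Only numpy, scipy, OpenCV 4.12 (cv2) and the standard library are available. Lean on these libraries where they do the work, as an engineer would, in place of code of your own. Each camera call takes 0.05 s, during which the arm holds its last target. There are 200 camera calls.

## Working session

There is one attempt and no reset: what is moved stays moved. The work goes in short steps, Python scripts to look and compute and a tool call to move; the robot and the scene stay as the last step left them, time stands still between calls to the robot, and variables do not carry over. Pictures are saved under pics/ and viewed, about 8 in all and at most 12, crops included, and the job is handed in when it is done.

Besides the shell and the picture viewer there is one more tool, called after ">>>" as name([rows], argument=value, ...), one row to a line, values as JSON. apply_moves: Moves the arm, as the interface text tells. Its arguments: {"type":"object","properties":{"series":{"type":"array","items":{"type":"object","properties":{"x":{"type":"number"},"y":{"type":"number"},"z":{"type":"number"},"wx":{"type":"number"},"wy":{"type":"number"},"wz":{"type":"number"},"fingers":{"type":"number"}}}},"force":{"type":"number"}},"required":["series"]}

```bash
ls; mkdir -p pics; cat > h.py <<'E'
from plant import *
import numpy as np, cv2
from scipy.spatial.transform import Rotation as R
def shot(n):
    m=camera_model(n); p,d=snapshot(n); return p,d,np.array(m['camera_matrix']),np.array(m['world_from_camera'])
def pts(d,K,T):
    v,u=np.mgrid[:d.shape[0],:d.shape[1]]
    c=np.stack([(u-K[0,2])/K[0,0]*d,-(v-K[1,2])/K[1,1]*d,-d],-1)
    return c@T[:3,:3].T+T[:3,3]
def ray(u,v,z,K,T):
    r=T[:3,:3]@np.array([(u-K[0,2])/K[0,0],-(v-K[1,2])/K[1,1],-1]); return T[:3,3]+r*(z-T[2,3])/r[2]
def save(f,p): cv2.imwrite('pics/'+f,p[...,::-1])
E
python3 - <<'E'
from h import *
for n in ['top','scene']:
    p,d,K,T=shot(n); save(n+'0.png',p); np.savez(n+'0',p=p,d=d,K=K,T=T); print(n,K,T.round(3),(d>0).mean())
print(camera_model('top').keys()); print(get_state())
E
```

```text
pics
top [[363.76770955   0.         322.23035305]
 [  0.         363.76770955 195.69309998]
 [  0.           0.           1.        ]] [[ 0.08   0.972 -0.223  0.259]
 [-0.997  0.078 -0.016  0.082]
 [ 0.002  0.223  0.975  1.237]
 [ 0.     0.     0.     1.   ]] 0.99596484375
scene [[395.54113324   0.         318.10238639]
 [  0.         395.54113324 200.76884675]
 [  0.           0.           1.        ]] [[-0.751 -0.481  0.452  1.017]
 [ 0.66  -0.53   0.533  0.7  ]
 [-0.017  0.698  0.716  0.93 ]
 [ 0.     0.     0.     1.   ]] 0.9959453125
dict_keys(['camera_matrix', 'world_from_camera'])
{'clock': 0.1, 'q': array([ 1.33880928,  0.6899148 , -0.19454746,  1.56621437,  0.15733419,
        0.90252982, -0.21509726]), 'qd': array([ 0.00106329, -0.00167294,  0.00033732, -0.00431946,  0.00047392,
       -0.00010791, -0.00101465]), 'joint_torque': array([-3.23545348e-03, -5.28498924e+01, -1.27159685e+00, -1.53837669e+01,
       -5.26064762e-02,  1.98329471e-03,  5.63484184e-05]), 'tool_pos': array([ 0.16398214, -0.60251817,  0.23798862]), 'eef_rot': array([ 7.94601146e-01, -6.07131223e-01, -7.01578240e-04, -4.52534939e-04]), 'contact_force': array([ 0.09761539, -0.46306243, -0.13029816]), 'moment': array([ 0.03093207,  0.00015981, -0.00596265]), 'opening': 0.9981559844505901}
```

View pics/top0.png

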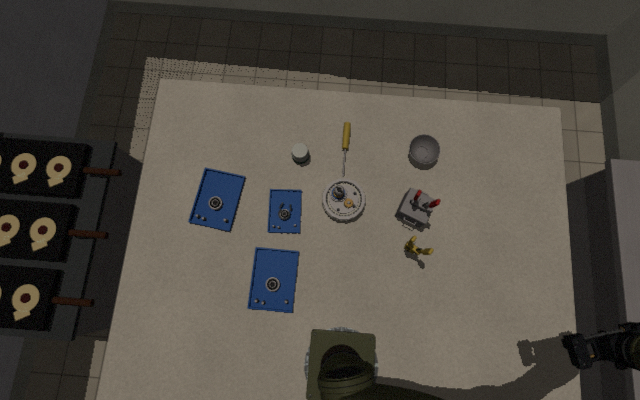

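View pics/scene0.png

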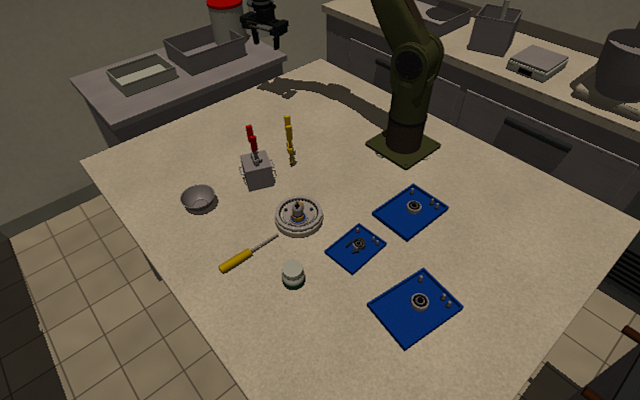

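Top view: red pliers in the canister at (425,200), with yellow look-alike pliers at (417,248). There are three blue trays: the small one at (285,212) holds the ring, and the larger ones are at (217,200) and (273,280). The head is at (344,199), jar (300,153), driver (346,140) and bowl (424,151). I choose the red pliers and the small tray.

```bash
python3 - <<'E'
from h import *
out=[]
for n in ['top','scene']:
    z=np.load(n+'0.npz'); p,d,K,T=[z[k] for k in 'pdKT']; P=pts(d,K,T); hsv=cv2.cvtColor(p,cv2.COLOR_RGB2HSV)
    H,S,V=[hsv[...,i].astype(int) for i in range(3)]
    ok=(P[...,2]>0.003)&(P[...,2]<0.35)&(np.abs(P[...,1])<.6)&(P[...,0]<1)&(P[...,0]>0.2)
    red=((H<6)|(H>174))&(S>150)&(V>60)&ok
    k,l,st,c=cv2.connectedComponentsWithStats(red.astype(np.uint8))
    for i in range(1,k):
        if st[i,4]>5:
            q=P[l==i]; print(n,'red',st[i],np.median(q,0).round(4),q.min(0).round(3),q.max(0).round(3))
    blue=(H>100)&(H<125)&(S>150)&(P[...,2]<0.05)&(P[...,0]<1)&(P[...,0]>0.2)
    k,l,st,c=cv2.connectedComponentsWithStats(cv2.morphologyEx(blue.astype(np.uint8),cv2.MORPH_CLOSE,np.ones((5,5))))
    for i in range(1,k):
        if st[i,4]>100:
            q=P[l==i][:,:2].astype(np.float32); print(n,'blue',c[i].round(),cv2.minAreaRect(q))
    sh=(P[...,2]>0.085)&(P[...,2]<0.1)&ok
    k,l,st,c=cv2.connectedComponentsWithStats(sh.astype(np.uint8))
    for i in range(1,k):
        if st[i,4]>12:
            q=P[l==i]; print(n,'z85-100',c[i].round(),st[i,4],np.median(q,0).round(4),cv2.minAreaRect(q[:,:2].astype(np.float32)))
    rim=(P[...,2]>0.03)&(P[...,2]<0.045)&ok
    k,l,st,c=cv2.connectedComponentsWithStats(rim.astype(np.uint8))
    for i in range(1,k):
        if st[i,4]>60:
            q=P[l==i]; print(n,'z30-45',c[i].round(),st[i,4],cv2.minEnclosingCircle(q[:,:2].astype(np.float32)))
p=np.load('top0.npz')['p']
a=cv2.resize(p[150:250,250:450],None,fx=4,fy=4,interpolation=cv2.INTER_CUBIC); save('crop1.png',a)
E
```

```text
top red [416 190   5   6  16] [ 0.5256 -0.1794  0.2073] [ 0.518 -0.185  0.198] [ 0.534 -0.175  0.215]
top red [435 199   5   6  18] [ 0.5035 -0.2332  0.2084] [ 0.497 -0.239  0.201] [ 0.511 -0.23   0.213]
top blue [217. 199.] ((0.4431248903274536, 0.29579025506973267), (0.5230706334114075, 0.21389730274677277), 71.51570892333984)
top blue [284. 211.] ((0.39673376083374023, 0.20083972811698914), (0.33785882592201233, 0.13711974024772644), 18.734586715698242)
top blue [274. 270.] ((0.27026987075805664, 0.19650208950042725), (0.22993674874305725, 0.14239276945590973), 89.36046600341797)
top z85-100 [339. 189.] 74 [0.5458 0.0487 0.0929] ((0.5469765067100525, 0.0483253188431263), (0.02774677984416485, 0.031350232660770416), 50.04975509643555)
top z85-100 [415. 208.] 429 [ 0.4993 -0.1933  0.0882] ((0.5157617330551147, -0.20951880514621735), (0.09226326644420624, 0.08936520665884018), 67.32295989990234)
top z85-100 [425. 198.] 93 [ 0.5399 -0.2314  0.0887] ((0.537685215473175, -0.23386605083942413), (0.045723751187324524, 0.02817102149128914), 64.23777770996094)
top z85-100 [413. 247.] 59 [ 0
[... 974 characters left out ...]
e z85-100 [256. 161.] 396 [ 0.5223 -0.2001  0.0877] ((0.5155788064002991, -0.20727205276489258), (0.09770907461643219, 0.08809497952461243), 66.91584777832031)
scene z85-100 [297. 207.] 78 [0.5507 0.0549 0.0927] ((0.5500925183296204, 0.05133742094039917), (0.026946693658828735, 0.030326426029205322), 31.238740921020508)
scene z30-45 [260. 180.] 85 ((0.5304666757583618, -0.17168503999710083), 0.04422752559185028)
scene z30-45 [197. 195.] 270 ((0.7292768955230713, -0.2389226257801056), 0.05707451328635216)
scene z30-45 [299. 213.] 1051 ((0.5298664569854736, 0.031564224511384964), 0.07474222034215927)
scene z30-45 [294. 279.] 110 ((0.6833034753799438, 0.19521653652191162), 0.030308905988931656)
```

View pics/crop1.png

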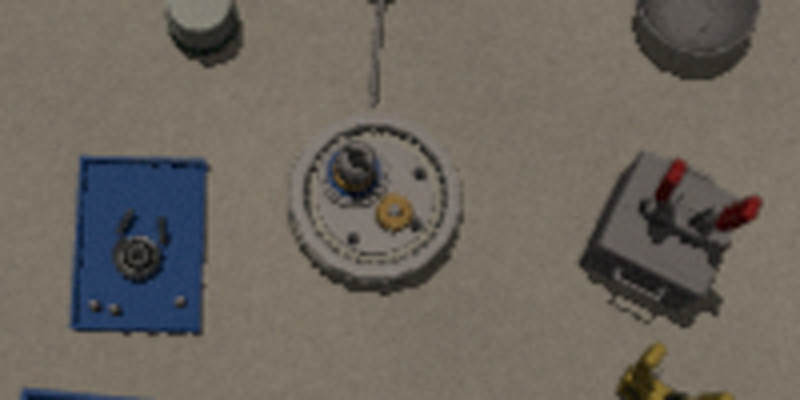

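The crop confirms the red pliers in the canister slot and the ring in the smallest tray, with its gap pointing up the picture (about world +x). Next I plan the approach to a hover above the pliers.

```bash
cat >> h.py <<'E'
def pose(yaw): return R.from_euler('z',yaw,degrees=True)*R.from_matrix(np.diag([1.,-1,-1]))
def plan(target,yaw,n,start=None):
    s=get_state(); p0=np.array(s['tool_pos']); r0=R.from_quat(s['eef_rot'])
    if start: p0=np.array(start[0]); r0=pose(start[1])
    r1=pose(yaw); w=(r0.inv()*r1).as_rotvec(); t=np.array(target)
    print('clock',s['clock'],'pos',p0.round(4),'yaw',np.degrees(np.arctan2(*r0.as_matrix()[[1,0],[0,0]])).round(2),'open',round(s['opening'],3),'F',np.round(s['contact_force'],1))
    for i in range(n):
        r=r0*R.from_rotvec(w*i/n); d=r.inv().apply((t-p0)/n)/.8; print(np.r_[d,w/n/np.pi].round(4).tolist())
E
python3 - <<'E'
from h import *
plan([0.5146,-0.2075,0.32],-112.3,11)
E
```

```text
clock 0.1 pos [ 0.164  -0.6025  0.238 ] yaw -74.76 open 0.998 F [ 0.1 -0.5 -0.1]
[-0.0329, -0.0502, -0.0093, 0.0, 0.0, 0.019]
[-0.0358, -0.0482, -0.0093, 0.0, 0.0, 0.019]
[-0.0386, -0.046, -0.0093, 0.0, 0.0, 0.019]
[-0.0413, -0.0436, -0.0093, 0.0, 0.0, 0.019]
[-0.0438, -0.0411, -0.0093, 0.0, 0.0, 0.019]
[-0.0461, -0.0384, -0.0093, 0.0, 0.0, 0.019]
[-0.0483, -0.0356, -0.0093, 0.0, 0.0, 0.019]
[-0.0504, -0.0326, -0.0093, 0.0, 0.0, 0.019]
[-0.0522, -0.0296, -0.0093, 0.0, 0.0, 0.019]
[-0.0539, -0.0264, -0.0093, 0.0, 0.0, 0.019]
[-0.0554, -0.0232, -0.0093, 0.0, 0.0, 0.019]
```

>>> apply_moves([
  {"x": -0.033, "y": -0.05, "z": -0.02, "wz": 0.019, "fingers": 1},
  {"x": -0.036, "y": -0.048, "z": -0.02, "wz": 0.019},
  {"x": -0.039, "y": -0.046, "z": -0.02, "wz": 0.019},
  {"x": -0.041, "y": -0.044, "z": -0.02, "wz": 0.019},
  {"x": -0.044, "y": -0.041, "z": -0.02, "wz": 0.019},
  {"x": -0.046, "y": -0.038, "wz": 0.019},
  {"x": -0.048, "y": -0.036, "wz": 0.019},
  {"x": -0.05, "y": -0.033, "wz": 0.019},
])

```text
schema error: expected keys x, y, z, wx, wy, wz, fingers
```

```bash
python3 - <<'E'
from h import *
plan([0.5146,-0.2075,0.33],-112.3,5)
E
```

```text
clock 0.1 pos [ 0.164  -0.6025  0.238 ] yaw -74.76 open 0.998 F [ 0.1 -0.5 -0.1]
[-0.0723, -0.1105, -0.0229, 0.0, 0.0001, 0.0417]
[-0.0861, -0.1001, -0.0229, 0.0, 0.0001, 0.0417]
[-0.0984, -0.088, -0.0229, 0.0, 0.0001, 0.0417]
[-0.1091, -0.0744, -0.0229, 0.0, 0.0001, 0.0417]
[-0.1179, -0.0595, -0.023, 0.0, 0.0001, 0.0417]
```

>>> apply_moves([
  {"x": -0.033, "y": -0.05, "z": -0.02, "wx": 0, "wy": 0, "wz": 0.019, "fingers": 1},
  {"x": -0.036, "y": -0.048, "z": -0.02, "wx": 0, "wy": 0, "wz": 0.019, "fingers": 1},
  {"x": -0.039, "y": -0.046, "z": -0.02, "wx": 0, "wy": 0, "wz": 0.019, "fingers": 1},
  {"x": -0.041, "y": -0.044, "z": -0.02, "wx": 0, "wy": 0, "wz": 0.019, "fingers": 1},
  {"x": -0.044, "y": -0.041, "z": -0.02, "wx": 0, "wy": 0, "wz": 0.019, "fingers": 1},
  {"x": -0.046, "y": -0.038, "z": 0, "wx": 0, "wy": 0, "wz": 0.019, "fingers": 1},
  {"x": -0.048, "y": -0.036, "z": 0, "wx": 0, "wy": 0, "wz": 0.019, "fingers": 1},
  {"x": -0.05, "y": -0.033, "z": 0, "wx": 0, "wy": 0, "wz": 0.019, "fingers": 1},
])

```text
clock: 1.1
tool_pos: [0.4252, -0.3117, 0.3174]
eef_rot: [-0.618, 0.786, 0.003, 0.0]
contact_force: [0.5, 0.7, 0.6]
opening: 0.999
```

```bash
python3 - <<'E'
from h import *
plan([0.5146,-0.2075,0.33],-112.3,6)
E
```

```text
clock 1.1 pos [ 0.4252 -0.3117  0.3174] yaw -103.59 open 0.999 F [0.5 0.7 0.6]
[-0.0255, -0.013, -0.0026, 0.0003, 0.0002, 0.0081]
[-0.0258, -0.0124, -0.0026, 0.0003, 0.0002, 0.0081]
[-0.0261, -0.0117, -0.0026, 0.0003, 0.0002, 0.0081]
[-0.0264, -0.011, -0.0026, 0.0003, 0.0002, 0.0081]
[-0.0267, -0.0104, -0.0026, 0.0003, 0.0002, 0.0081]
[-0.0269, -0.0097, -0.0026, 0.0003, 0.0002, 0.0081]
```

>>> apply_moves([
  {"x": -0.039, "y": -0.019, "z": -0.004, "wx": 0, "wy": 0, "wz": 0.012, "fingers": 1},
  {"x": -0.039, "y": -0.018, "z": -0.004, "wx": 0, "wy": 0, "wz": 0.012, "fingers": 1},
  {"x": -0.04, "y": -0.016, "z": -0.004, "wx": 0, "wy": 0, "wz": 0.012, "fingers": 1},
  {"x": -0.04, "y": -0.015, "z": -0.004, "wx": 0, "wy": 0, "wz": 0.012, "fingers": 1},
  {"x": 0, "y": 0, "z": 0, "wx": 0, "wy": 0, "wz": 0, "fingers": 1},
])

```text
clock: 1.72
tool_pos: [0.5182, -0.1972, 0.3288]
eef_rot: [-0.559, 0.829, 0.006, -0.0]
contact_force: [0.0, 0.1, 0.5]
opening: 1.0
```

```bash
python3 - <<'E'
from h import *
plan([0.5146,-0.2075,0.16],-112.3,4)
p,d,K,T=shot('wrist'); save('w1.png',p); P=pts(d,K,T); print(K,T.round(3))
hsv=cv2.cvtColor(p,cv2.COLOR_RGB2HSV).astype(int); red=((hsv[...,0]<6)|(hsv[...,0]>174))&(hsv[...,1]>150)&(d>0)
k,l,st,c=cv2.connectedComponentsWithStats(red.astype(np.uint8))
for i in range(1,k):
    if st[i,4]>30:
        q=P[l==i]; print(st[i],q.min(0).round(4),q.max(0).round(4))
        t=q[q[:,2]>q[:,2].max()-.006]; print(' top',len(t),t.mean(0).round(4),cv2.minAreaRect(t[:,:2].astype(np.float32)))
E
```

```text
clock 1.725 pos [ 0.5182 -0.1972  0.3288] yaw -112.0 open 1.0 F [0.  0.1 0.5]
[0.0037, -0.0007, 0.0527, 0.0008, 0.0005, 0.0004]
[0.0037, -0.0006, 0.0527, 0.0008, 0.0005, 0.0004]
[0.0036, -0.0005, 0.0527, 0.0008, 0.0005, 0.0004]
[0.0035, -0.0003, 0.0527, 0.0008, 0.0005, 0.0004]
[[292.81753448   0.         317.12564076]
 [  0.         292.81753448 199.81204631]
 [  0.           0.           1.        ]] [[-0.375  0.88   0.292  0.594]
 [-0.927 -0.354 -0.123 -0.229]
 [-0.005 -0.317  0.949  0.475]
 [ 0.     0.     0.     1.   ]]
[347 169  20  23 192] [ 0.5026 -0.2433  0.1552] [ 0.5168 -0.2275  0.2107]
 top 93 [ 0.5107 -0.2386  0.2082] ((0.5097177624702454, -0.2390846461057663), (0.010172233916819096, 0.01021058764308691), 55.65574645996094)
```

View pics/w1.png

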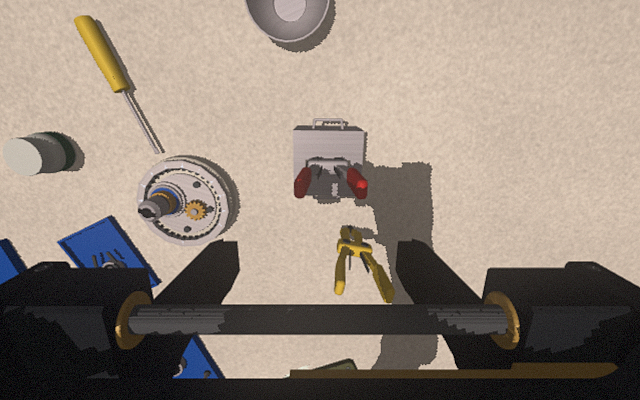

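The wrist picture shows the red handles at (303,185) and (358,183), squarely in line with the jaws. The yellow pair is at (362,262). I'll measure both red handles from the depth.

```bash
python3 - <<'E'
from h import *
p,d,K,T=shot('wrist'); P=pts(d,K,T)
hsv=cv2.cvtColor(p,cv2.COLOR_RGB2HSV).astype(int); red=((hsv[...,0]<6)|(hsv[...,0]>174))&(hsv[...,1]>110)&(hsv[...,2]>30)&(d>0)
red[:150]=0; red[215:]=0
k,l,st,c=cv2.connectedComponentsWithStats(red.astype(np.uint8))
cs=[]
for i in range(1,k):
    if st[i,4]>30:
        q=P[l==i]; t=q[q[:,2]>.2]; print(st[i],len(t)); print(' top',t.mean(0).round(4),'box',cv2.minAreaRect(t[:,:2].astype(np.float32)))
        for z in (.16,.17,.18,.19): 
            s=q[abs(q[:,2]-z)<.005]; print(z,len(s),s.mean(0).round(4) if len(s) else '')
        cs.append(t.mean(0))
if len(cs)==2:
    v=cs[1]-cs[0]; print(v,np.degrees(np.arctan2(v[1],v[0])),(cs[0]+cs[1])/2)
# lid plane top patch and joint plate
m=(abs(P[...,2]-.088)<.003)&(abs(P[...,0]-.515)<.1)&(abs(P[...,1]+.208)<.1); print('lid',cv2.minAreaRect(P[m][:,:2].astype(np.float32)))
m=(abs(P[...,2]-.1095)<.003)&(abs(P[...,0]-.515)<.1)&(abs(P[...,1]+.208)<.1)&~red; print('plate',m.sum(),P[m].mean(0),cv2.minAreaRect(P[m][:,:2].astype(np.float32)))
E
```

```text
[292 167  17  31 334] 210
 top [ 0.5296 -0.1837  0.208 ] box ((0.5285953283309937, -0.18343868851661682), (0.010312352329492569, 0.019581561908125877), 66.0741958618164)
0.16 15 [ 0.5347 -0.1909  0.1619]
0.17 26 [ 0.5323 -0.1905  0.1702]
0.18 31 [ 0.5331 -0.1897  0.1799]
0.19 34 [ 0.5334 -0.1892  0.1902]
[345 167  20  31 422] 224
 top [ 0.5073 -0.2368  0.2078] box ((0.5064664483070374, -0.23691320419311523), (0.010581688024103642, 0.018876811489462852), 68.24716186523438)
0.16 35 [ 0.5124 -0.2317  0.1604]
0.17 37 [ 0.5124 -0.2329  0.17  ]
0.18 46 [ 0.512  -0.2335  0.1799]
0.19 52 [ 0.5118 -0.2348  0.1906]
[-0.02231604 -0.05316027 -0.00012579] -112.77207781731111 [ 0.51847677 -0.21025776  0.20791018]
lid ((0.5168493390083313, -0.210487499833107), (0.09193067997694016, 0.08802638947963715), 66.97804260253906)
plate 318 [ 0.519929   -0.21148747  0.10970728] ((0.5174934267997742, -0.21096602082252502), (0.05084647983312607, 0.016709430143237114), 67.68456268310547)
```

```bash
python3 - <<'E'
from h import *
plan([0.5173,-0.2100,0.23],-112.4,2)
E
```

```text
clock 1.825 pos [ 0.5159 -0.2006  0.3287] yaw -112.29 open 0.999 F [ 0.2 -0.1  0.1]
[0.0053, -0.0037, 0.0616, 0.0018, 0.0005, 0.0003]
[0.0052, -0.0034, 0.0616, 0.0018, 0.0005, 0.0003]
```

>>> apply_moves([
  {"x": 0.005, "y": -0.003, "z": 0.04, "wx": 0.002, "wy": 0.001, "wz": 0, "fingers": 1},
  {"x": 0.003, "y": -0.002, "z": 0.04, "wx": 0.001, "wy": 0, "wz": 0, "fingers": 1},
  {"x": 0, "y": 0, "z": 0.04, "wx": 0, "wy": 0, "wz": 0, "fingers": 1},
  {"x": 0, "y": 0, "z": 0, "wx": 0, "wy": 0, "wz": 0, "fingers": 1},
  {"x": 0, "y": 0, "z": 0, "wx": 0, "wy": 0, "wz": 0, "fingers": 1},
])

```text
clock: 2.45
tool_pos: [0.5123, -0.2163, 0.2315]
eef_rot: [-0.553, 0.833, -0.001, -0.002]
contact_force: [0.3, 0.9, -0.1]
opening: 0.995
```

```bash
python3 - <<'E'
from h import *
plan([0.5173,-0.2100,0.160],-112.4,3)
E
```

```text
clock 2.45 pos [ 0.5123 -0.2163  0.2315] yaw -112.9 open 0.995 F [ 0.3  0.9 -0.1]
[-0.0034, -0.0009, 0.0298, 0.0, -0.0005, -0.0009]
[-0.0033, -0.0009, 0.0298, 0.0, -0.0005, -0.0009]
[-0.0033, -0.0009, 0.0298, 0.0, -0.0005, -0.0009]
```

>>> apply_moves([
  {"x": -0.005, "y": -0.0013, "z": 0, "wx": 0, "wy": 0, "wz": -0.001, "fingers": 1},
  {"x": -0.005, "y": -0.0014, "z": 0, "wx": 0, "wy": 0, "wz": -0.001, "fingers": 1},
  {"x": 0, "y": 0, "z": 0, "wx": 0, "wy": 0, "wz": 0, "fingers": 1},
  {"x": 0, "y": 0, "z": 0, "wx": 0, "wy": 0, "wz": 0, "fingers": 1},
])

```text
clock: 2.95
tool_pos: [0.5195, -0.2101, 0.2348]
eef_rot: [-0.555, 0.832, -0.004, -0.0]
contact_force: [1.0, -0.1, 0.4]
opening: 1.002
```

```bash
python3 - <<'E'
from h import *
plan([0.5173,-0.2100,0.160],-112.4,3)
E
```

```text
clock 2.95 pos [ 0.5195 -0.2101  0.2348] yaw -112.52 open 1.002 F [ 1.  -0.1  0.4]
[0.0002, 0.001, 0.0311, -0.0006, -0.0005, -0.0002]
[0.0002, 0.001, 0.0311, -0.0006, -0.0005, -0.0002]
[0.0003, 0.0009, 0.0311, -0.0006, -0.0005, -0.0002]
```

>>> apply_moves([
  {"x": 0, "y": 0.001, "z": 0.031, "wx": 0, "wy": 0, "wz": 0, "fingers": 1},
  {"x": 0, "y": 0.001, "z": 0.031, "wx": 0, "wy": 0, "wz": 0, "fingers": 1},
  {"x": 0, "y": 0.001, "z": 0.025, "wx": 0, "wy": 0, "wz": 0, "fingers": 1},
  {"x": 0, "y": 0, "z": 0.0, "wx": 0, "wy": 0, "wz": 0, "fingers": 1},
  {"x": 0, "y": 0, "z": 0, "wx": 0, "wy": 0, "wz": 0, "fingers": 1},
  {"x": 0, "y": 0, "z": 0, "wx": 0, "wy": 0, "wz": 0, "fingers": 1},
])

```text
clock: 3.7
tool_pos: [0.5195, -0.2102, 0.1659]
eef_rot: [-0.556, 0.831, -0.006, 0.001]
contact_force: [0.8, -0.2, -0.0]
opening: 1.003
```

```bash
python3 - <<'E'
from h import *
plan([0.5173,-0.2100,0.160],-112.4,1)
p,d,K,T=shot('wrist');print(get_state()['tool_pos'])
p,d,K,T=shot('wrist');print(get_state()['tool_pos'])
save('w2.png',p)
E
```

```text
clock 3.7 pos [ 0.5195 -0.2102  0.1659] yaw -112.51 open 1.003 F [ 0.8 -0.2 -0. ]
[0.0008, 0.0028, 0.0073, -0.0035, -0.0014, -0.0006]
[ 0.51969116 -0.21030992  0.16598626]
[ 0.51958234 -0.21028947  0.16588956]
```

View pics/w2.png

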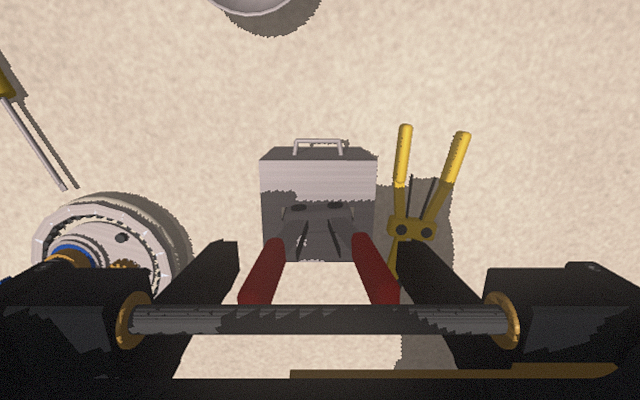

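The red handles (left at x≈262, right at x≈378) sit between the fingers with even clearance. I'll correct the small offset, then close lightly to about 62 mm.

>>> apply_moves([
  {"x": 0, "y": 0.003, "z": 0.008, "wx": -0.0035, "wy": -0.0014, "wz": -0.0006, "fingers": 1},
  {"x": 0, "y": 0, "z": 0, "wx": 0, "wy": 0, "wz": 0, "fingers": 1},
  {"x": 0, "y": 0, "z": 0, "wx": 0, "wy": 0, "wz": 0, "fingers": 0.6},
  {"x": 0, "y": 0, "z": 0, "wx": 0, "wy": 0, "wz": 0, "fingers": 0.42},
  {"x": 0, "y": 0, "z": 0, "wx": 0, "wy": 0, "wz": 0, "fingers": 0.42},
  {"x": 0, "y": 0, "z": 0, "wx": 0, "wy": 0, "wz": 0, "fingers": 0.42},
  {"x": 0, "y": 0, "z": 0, "wx": 0, "wy": 0, "wz": 0, "fingers": 0.42},
], force=35)

```text
clock: 4.68
tool_pos: [0.518, -0.2099, 0.1603]
eef_rot: [-0.556, 0.831, -0.001, 0.001]
contact_force: [0.0, -0.3, 1.0]
opening: 0.711
```

```bash
python3 - <<'E'
from h import *
plan([0.5173,-0.2100,0.160],-112.4,1)
E
```

```text
clock 4.675 pos [ 0.518  -0.2099  0.1603] yaw -112.42 open 0.711 F [ 0.  -0.3  1. ]
[0.0004, 0.0007, 0.0004, -0.0006, 0.0001, -0.0001]
```

>>> apply_moves([
  {"x": 0, "y": 0, "z": -0.012, "wx": 0, "wy": 0, "wz": 0, "fingers": 0.42},
  {"x": 0, "y": 0, "z": -0.02, "wx": 0, "wy": 0, "wz": 0, "fingers": 0.42},
  {"x": 0, "y": 0, "z": -0.03, "wx": 0, "wy": 0, "wz": 0, "fingers": 0.42},
  {"x": 0, "y": 0, "z": -0.03, "wx": 0, "wy": 0, "wz": 0, "fingers": 0.42},
  {"x": 0, "y": 0, "z": -0.03, "wx": 0, "wy": 0, "wz": 0, "fingers": 0.42},
  {"x": 0, "y": 0, "z": -0.02, "wx": 0, "wy": 0, "wz": 0, "fingers": 0.42},
  {"x": 0, "y": 0, "z": -0.02, "wx": 0, "wy": 0, "wz": 0, "fingers": 0.42},
  {"x": 0, "y": 0, "z": 0, "wx": 0, "wy": 0, "wz": 0, "fingers": 0.42},
])

```text
clock: 5.68
tool_pos: [0.5155, -0.2082, 0.2945]
eef_rot: [-0.557, 0.831, 0.002, -0.001]
contact_force: [0.4, 0.8, -1.7]
opening: 0.709
```

```bash
python3 - <<'E'
from h import *
plan([0.40,0.10,0.31],-100,8)
p,d,K,T=shot('wrist'); save('w3.png',p)
E
```

```text
clock 5.675 pos [ 0.5155 -0.2082  0.2945] yaw -112.33 open 0.709 F [ 0.4  0.8 -1.7]
[-0.0377, 0.035, -0.0023, 0.0002, 0.0, -0.0086]
[-0.0386, 0.034, -0.0023, 0.0002, 0.0, -0.0086]
[-0.0395, 0.0329, -0.0023, 0.0002, 0.0, -0.0086]
[-0.0404, 0.0318, -0.0023, 0.0002, 0.0, -0.0086]
[-0.0412, 0.0307, -0.0023, 0.0002, 0.0, -0.0086]
[-0.042, 0.0296, -0.0024, 0.0002, 0.0, -0.0086]
[-0.0428, 0.0285, -0.0024, 0.0002, 0.0, -0.0086]
[-0.0436, 0.0273, -0.0024, 0.0002, 0.0, -0.0086]
```

View pics/w3.png

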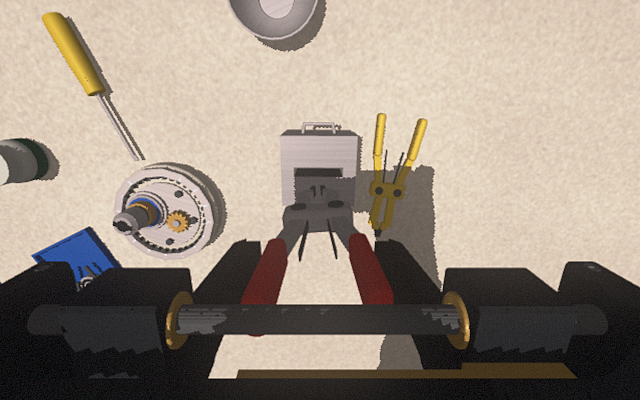

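The pliers are out of the stand and held straight; the tips show at (318,190). I move over to look at the ring and shaft from close by.

```bash
python3 - <<'E'
from h import *
plan([0.43,0.13,0.29],-100,8)
E
```

```text
clock 5.725 pos [ 0.515  -0.208   0.2936] yaw -112.33 open 0.713 F [-0.3  0.1 -1.9]
[-0.0438, 0.0323, 0.0008, 0.0002, 0.0001, -0.0086]
[-0.0447, 0.0312, 0.0008, 0.0002, 0.0001, -0.0086]
[-0.0455, 0.0299, 0.0007, 0.0002, 0.0001, -0.0086]
[-0.0463, 0.0287, 0.0007, 0.0002, 0.0001, -0.0086]
[-0.047, 0.0275, 0.0007, 0.0002, 0.0001, -0.0086]
[-0.0477, 0.0262, 0.0006, 0.0002, 0.0001, -0.0086]
[-0.0484, 0.0249, 0.0006, 0.0002, 0.0001, -0.0086]
[-0.0491, 0.0236, 0.0006, 0.0002, 0.0001, -0.0086]
```

>>> apply_moves([
  {"x": -0.03, "y": 0.022, "z": 0, "wx": 0, "wy": 0, "wz": -0.0086, "fingers": 0.42},
  {"x": -0.045, "y": 0.031, "z": 0, "wx": 0, "wy": 0, "wz": -0.0086, "fingers": 0.42},
  {"x": -0.05, "y": 0.033, "z": 0, "wx": 0, "wy": 0, "wz": -0.0086, "fingers": 0.42},
  {"x": -0.052, "y": 0.032, "z": 0, "wx": 0, "wy": 0, "wz": -0.0086, "fingers": 0.42},
  {"x": -0.052, "y": 0.03, "z": 0, "wx": 0, "wy": 0, "wz": -0.0086, "fingers": 0.42},
  {"x": -0.052, "y": 0.028, "z": 0, "wx": 0, "wy": 0, "wz": -0.0086, "fingers": 0.42},
  {"x": -0.05, "y": 0.025, "z": 0, "wx": 0, "wy": 0, "wz": -0.0086, "fingers": 0.42},
  {"x": -0.035, "y": 0.017, "z": 0, "wx": 0, "wy": 0, "wz": -0.0086, "fingers": 0.42},
])

```text
clock: 6.72
tool_pos: [0.426, 0.1302, 0.2885]
eef_rot: [-0.644, 0.765, 0.006, -0.006]
contact_force: [0.5, -0.4, -1.7]
opening: 0.714
```

>>> apply_moves([
  {"x": 0, "y": 0, "z": 0.02, "wx": 0, "wy": 0, "wz": 0, "fingers": 0.42},
  {"x": 0, "y": 0, "z": 0.02, "wx": 0, "wy": 0, "wz": 0, "fingers": 0.42},
  {"x": 0, "y": 0, "z": 0.01, "wx": 0, "wy": 0, "wz": 0, "fingers": 0.42},
  {"x": 0, "y": 0, "z": 0.0, "wx": 0, "wy": 0, "wz": 0, "fingers": 0.42},
  {"x": 0, "y": 0, "z": 0.0, "wx": 0, "wy": 0, "wz": 0, "fingers": 0.42},
])

```text
clock: 7.35
tool_pos: [0.4225, 0.1333, 0.2456]
eef_rot: [-0.647, 0.763, 0.008, -0.008]
contact_force: [-0.5, -0.0, -1.0]
opening: 0.708
```

```bash
python3 - <<'E'
from h import *
plan([0.43,0.13,0.25],-100,1)
p,d,K,T=shot('wrist'); np.savez('w4',p=p,d=d,K=K,T=T)
save('w4.png',p)
E
```

```text
clock 7.35 pos [0.4225 0.1333 0.2456] yaw -99.43 open 0.708 F [-0.5 -0.  -1. ]
[0.0025, -0.0098, -0.0057, 0.007, -0.0009, 0.0032]
```

View pics/w4.png

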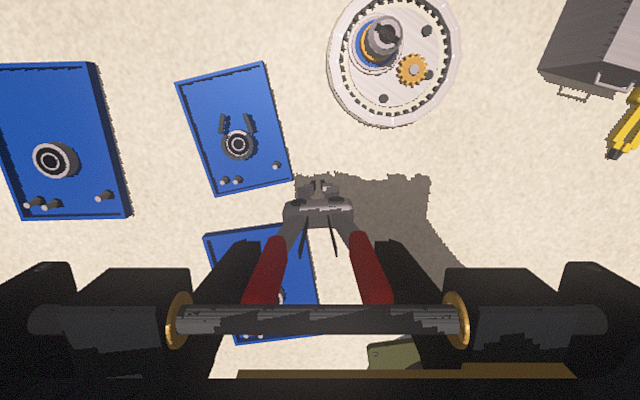

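Wrist view: ring around (238,143) with its ends up at (224,122) and (251,122), shaft end at (385,35), and the pliers' tips at about (318,185). Next I measure all three.

```bash
python3 - <<'E'
from h import *
z=np.load('w4.npz'); p,d,K,T=[z[k] for k in 'pdKT']; P=pts(d,K,T); hsv=cv2.cvtColor(p,cv2.COLOR_RGB2HSV).astype(int)
win=np.zeros(d.shape,bool); win[100:172,205:272]=1
nb=win&~((hsv[...,0]>95)&(hsv[...,0]<130)&(hsv[...,1]>120))
q=P[nb]; print(np.histogram(q[:,2],bins=np.arange(0,.03,.002)))
ring=nb&(P[...,2]>.0178)&(P[...,2]<.024)
for y in range(108,168,2): print(y,''.join('R' if ring[y,x] else ('n' if nb[y,x] else '.') for x in range(212,266)))
# shaft
s=(P[...,2]>.07)&(P[...,2]<.1); s[:, :340]=0; s[:,420:]=0; s[80:]=0
for lo,hi in ((.091,.097),(.07,.0875)):
    m=s&(P[...,2]>lo)&(P[...,2]<hi); print('shaft',lo,m.sum(),P[m].mean(0).round(4),cv2.minEnclosingCircle(P[m][:,:2].astype(np.float32)))
# pliers
w=np.zeros(d.shape,bool); w[165:260,270:365]=1
for lo in np.arange(.09,.2,.01):
    m=w&(P[...,2]>lo)&(P[...,2]<lo+.01)
    if m.sum()>5: print('pl',lo.round(3),m.sum(),P[m].mean(0).round(4),P[m].min(0).round(3),P[m].max(0).round(3))
E
```

```text
(array([  1,  39, 115,  15,  14,  15,   4,  81, 373, 198, 324,   5,   0,
         0]), array([0.   , 0.002, 0.004, 0.006, 0.008, 0.01 , 0.012, 0.014, 0.016,
       0.018, 0.02 , 0.022, 0.024, 0.026, 0.028]))
108 ......................................................
110 ......................................................
112 ......................................................
114 .........RRR...................RRRRR..................
116 ........RRRRRR..n..............RRRRRR.nn..............
118 ........RRRRR..n.n..............RRRRRR.n..............
120 .......nRRRRRnnnn................RRRRRn.n.............
122 .......nRRRR..nnn................nRRRRR...n...........
124 .......RRRRRR.n.n.................RRRRRR.nn...........
126 .......RRRRR..nnn..................RRRRRR.nn..........
128 ......nRRRRR..nn....................RRRRRnn...........
130 ......RRRRR..nn......nnnnnnnnnnnn...nRRRRR............
132 ......RRRRR......nnnnnnnnnnnnRnnnnnnnnRRnnnn..........
134 ............RR.nnnnRnRnnnnnRnnnnnnRRRR..n.............
136 ..........nRRRRRnnnnRRnRnnnnRnnnnnRRRRRnn.............
138 ...
[... 1199 characters left out ...]
2  0.124 0.11 ] [0.43  0.138 0.12 ]
pl 0.12 101 [0.4276 0.1314 0.1267] [0.42  0.112 0.12 ] [0.43 0.15 0.13]
pl 0.13 127 [0.427  0.131  0.1335] [0.418 0.112 0.13 ] [0.43 0.15 0.14]
pl 0.14 86 [0.4282 0.1306 0.1452] [0.426 0.113 0.14 ] [0.43  0.149 0.15 ]
pl 0.15 94 [0.4281 0.1304 0.1548] [0.425 0.114 0.15 ] [0.43  0.148 0.16 ]
pl 0.16 15 [0.4285 0.1344 0.1614] [0.427 0.122 0.16 ] [0.43  0.143 0.164]
pl 0.17 45 [0.4331 0.13   0.1787] [0.429 0.107 0.177] [0.436 0.156 0.18 ]
pl 0.18 335 [0.4335 0.1307 0.1858] [0.412 0.106 0.18 ] [0.437 0.156 0.19 ]
pl 0.19 1188 [0.4277 0.1313 0.1947] [0.413 0.106 0.19 ] [0.436 0.158 0.2  ]
pl 0.2 290 [0.4263 0.1321 0.205 ] [0.418 0.109 0.2  ] [0.43  0.154 0.21 ]
```

```bash
cat > ring.py <<'E'
from h import *
from scipy.optimize import least_squares
z=np.load('w4.npz'); p,d,K,T=[z[k] for k in 'pdKT']; P=pts(d,K,T)
def W(m):
    v,u=np.nonzero(m); return np.array([ray(a,b,.020,K,T)[:2] for a,b in zip(u,v)])
m=(P[...,2]>.0178)&(P[...,2]<.024); n,l,st,c=cv2.connectedComponentsWithStats(m[100:172,205:272].astype(np.uint8))
g=np.zeros(d.shape,int); g[100:172,205:272]=l
arms=[]
for i in range(1,n):
    if st[i,4]>25: print(i,st[i])
A=np.zeros(d.shape,bool);A[110:133,214:229]=1; L=W(A&m)
A[:]=0;A[110:133,242:258]=1; Rr=W(A&m)
A[:]=0;A[134:162,218:258]=1; Q=W(A&m)
c0=Q.mean(0)
for _ in range(5):
    r=np.hypot(*(Q-c0).T); k=(r>.0135)&(r<.0215); c0=least_squares(lambda c:np.hypot(*(Q[k]-c).T)-.0175,c0,loss='soft_l1',f_scale=.001).x
print('centre',c0,k.sum(),np.hypot(*(Q[k]-c0).T).mean())
def line(a):
    vx,vy,x,y=cv2.fitLine(a.astype(np.float32),cv2.DIST_L2,0,.01,.01).ravel(); s=np.sign(vx); return np.degrees(np.arctan2(s*vy,s*vx)),a.mean(0)
for a in (L,Rr): print(line(a),len(a))
mid=(L.mean(0)+Rr.mean(0))/2; v=mid-c0; print('mid',mid,'ang',np.degrees(np.arctan2(v[1],v[0])),np.hypot(*v),'armperp',L.mean(0)-Rr.mean(0),np.degrees(np.arctan2(*(L.mean(0)-Rr.mean(0))[::-1])))
s=get_state(); r=R.from_quat(s['eef_rot']); print('tool z',r.as_matrix()[:,2],'tips',s['tool_pos']+r.apply([0,0,.139]),'plate', s['tool_pos']+r.apply([0,0,.061]))
E
python3 ring.py
```

```text
1 [ 38  13  11  20 104]
2 [ 13  14   8  20 103]
4 [ 16  33  33  27 292]
9 [28 38  9 12 30]
centre [0.46735975 0.22649661] 292 0.017596640130364726
(np.float32(-24.34485), array([0.49536356, 0.23892678])) 101
(np.float32(7.6896305), array([0.49096074, 0.20664936])) 104
mid [0.49316215 0.22278807] ang -8.17902240443837 0.026067547044930504 armperp [0.00440282 0.03227743] 82.23247526938708
tool z [-0.02203463  0.00103885 -0.99975667] tips [0.41947941 0.13340605 0.10667432] plate [0.42119811 0.13332502 0.18465534]
```

```bash
python3 - <<'E'
from h import *
plan([0.4955,0.223,0.20],-98.1,4)
E
```

```text
clock 7.4 pos [0.4225 0.1333 0.2456] yaw -99.43 open 0.707 F [-0.7  0.6 -1.7]
[-0.0314, -0.0182, 0.0138, 0.0017, -0.0002, -0.0019]
[-0.0313, -0.0183, 0.0139, 0.0017, -0.0002, -0.0019]
[-0.0312, -0.0184, 0.014, 0.0017, -0.0002, -0.0019]
[-0.0311, -0.0185, 0.0141, 0.0017, -0.0002, -0.0019]
```

>>> apply_moves([
  {"x": -0.025, "y": -0.014, "z": 0.01, "wx": 0.002, "wy": 0, "wz": -0.002, "fingers": 0.42},
  {"x": -0.033, "y": -0.02, "z": 0.015, "wx": 0.002, "wy": 0, "wz": -0.002, "fingers": 0.42},
  {"x": -0.033, "y": -0.02, "z": 0.015, "wx": 0.002, "wy": 0, "wz": -0.002, "fingers": 0.42},
  {"x": -0.025, "y": -0.014, "z": 0.012, "wx": 0.001, "wy": 0, "wz": -0.002, "fingers": 0.42},
  {"x": -0.008, "y": -0.005, "z": 0.003, "wx": 0, "wy": 0, "wz": 0, "fingers": 0.42},
  {"x": 0, "y": 0, "z": 0, "wx": 0, "wy": 0, "wz": 0, "fingers": 0.42},
  {"x": 0, "y": 0, "z": 0, "wx": 0, "wy": 0, "wz": 0, "fingers": 0.42},
])

```text
clock: 8.28
tool_pos: [0.5014, 0.2304, 0.1995]
eef_rot: [-0.657, 0.754, -0.002, 0.003]
contact_force: [-0.3, 0.3, -1.4]
opening: 0.714
```

```bash
python3 - <<'E'
from h import *
plan([0.4955,0.223,0.185],-98.1,1)
E
```

```text
clock 8.275 pos [0.5014 0.2304 0.1995] yaw -97.9 open 0.714 F [-0.3  0.3 -1.4]
[0.0102, 0.0061, 0.0181, -0.0021, 0.0009, 0.0011]
```

>>> apply_moves([
  {"x": 0.01, "y": 0.006, "z": 0.018, "wx": -0.002, "wy": 0.001, "wz": 0.001, "fingers": 0.42},
  {"x": 0, "y": 0, "z": 0, "wx": 0, "wy": 0, "wz": 0, "fingers": 0.42},
  {"x": 0, "y": 0, "z": 0, "wx": 0, "wy": 0, "wz": 0, "fingers": 0.42},
])

```text
clock: 8.65
tool_pos: [0.4957, 0.2216, 0.1866]
eef_rot: [-0.655, 0.756, -0.001, 0.001]
contact_force: [-0.1, 0.1, -1.3]
opening: 0.712
```

```bash
python3 - <<'E'
from h import *
plan([0.4955,0.223,0.185],-98.1,1)
p,d,K,T=shot('wrist'); np.savez('w5',p=p,d=d,K=K,T=T)
save('w5.png',cv2.resize(p[100:300,220:420],None,fx=3,fy=3,interpolation=cv2.INTER_CUBIC))
E
```

```text
clock 8.65 pos [0.4957 0.2216 0.1866] yaw -98.2 open 0.712 F [-0.1  0.1 -1.3]
[-0.0017, 0.0005, 0.002, -0.0007, 0.0, -0.0006]
```

View pics/w5.png

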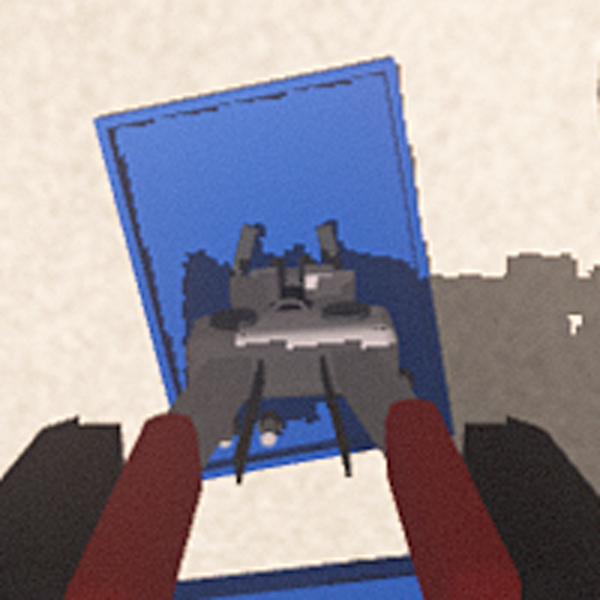

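The crop shows the tips around (291,275), laterally midway between the ring's ends at (247,243) and (328,243). Depth will give the offset along the ring's x.

```bash
python3 - <<'E'
from h import *
z=np.load('w5.npz'); p,d,K,T=[z[k] for k in 'pdKT']; P=pts(d,K,T)
a=np.radians(-8.1); X=np.array([np.cos(a),np.sin(a)]); Y=np.array([-X[1],X[0]]); c=np.array([.46736,.2265])
Q=np.dstack([(P[...,:2]-c)@X,(P[...,:2]-c)@Y,P[...,2]])*1000
for v in range(170,216,2): print(v,' '.join('%d,%d,%d'%tuple(np.round(Q[v,u])) for u in range(298,338,4)))
# arm ends
m=(Q[...,2]>17.8)&(Q[...,2]<24)&(np.abs(Q[...,1])<30)&(Q[...,0]>15)&(Q[...,0]<45)
for s in (-1,1):
    k=m&(Q[...,1]*s>0); print(s,k.sum(),Q[k].mean(0).round(1),Q[k].min(0).round(1),Q[k].max(0).round(1))
w=np.zeros(d.shape,bool); w[160:240,285:350]=1
for lo in range(40,140,6):
    k=w&(Q[...,2]>lo)&(Q[...,2]<lo+6)
    if k.sum()>5: print(lo,k.sum(),Q[k].mean(0).round(1),np.percentile(Q[k],[3,97],axis=0).round(1).tolist())
s=get_state(); print('tool in ring',(s['tool_pos'][:2]-c)@X,(s['tool_pos'][:2]-c)@Y)
E
```

```text
170 39,21,5 39,16,4 39,11,6 39,7,4 40,2,6 39,-2,5 39,-7,5 39,-11,4 39,-16,6 39,-21,4
172 37,21,5 37,16,4 37,11,4 37,7,5 37,2,5 37,-2,3 37,-7,4 37,-11,6 37,-16,4 37,-21,5
174 34,21,4 37,15,17 35,11,5 34,7,4 35,2,4 35,-2,6 35,-7,5 35,-11,5 37,-15,17 34,-21,4
176 32,21,5 36,15,21 32,12,5 32,7,5 32,2,4 32,-2,5 32,-7,3 36,-11,20 36,-15,19 32,-21,5
178 30,21,4 34,15,20 29,12,3 30,7,6 30,2,6 30,-2,3 30,-7,5 34,-11,20 34,-15,20 30,-21,4
180 27,21,3 32,15,21 27,12,4 27,7,3 27,2,5 27,-2,4 28,-7,5 28,-11,5 32,-15,21 27,-21,3
182 25,21,5 29,15,20 25,12,4 25,7,5 25,2,4 25,-2,5 25,-7,4 25,-12,5 29,-15,21 25,-21,5
184 23,21,4 27,15,21 23,12,4 23,7,4 23,2,5 22,-2,3 23,-7,4 23,-12,4 27,-15,20 23,-21,5
186 25,20,21 25,15,21 20,12,4 21,7,6 33,2,53 20,-2,5 34,-6,54 20,-12,5 25,-15,20 20,-21,5
188 22,20,20 22,16,20 18,12,5 33,6,60 31,2,52 18,-2,5 33,-6,59 34,-10,62 34,-14,62 22,-20,20
190 20,20,19 20,16,20 32,9,64 33,6,66 29,2,53 17,-2,10 33,-6,68 34,-10,69 34,-13,70 34,-17,69
192 31,17,68 32,13,69 32,9,70 33,5,72 28,2,54 16,-2,15 33,-6,72 33,-9,74 33,-13,75 34,-17,76
194 32,16,75 32,13,76 32,9,77 31,5,7
[... 1464 characters left out ...]
0.1], [33.7, 15.5, 75.6]]
76 47 [32.6 -2.4 79. ] [[29.5, -19.9, 76.3], [34.1, 16.6, 81.7]]
82 50 [32.7 -0.  85.1] [[31.6, -17.8, 82.2], [33.9, 15.9, 87.8]]
88 54 [32.8 -1.6 91. ] [[31.7, -18.0, 88.1], [34.0, 16.2, 93.6]]
94 53 [32.8 -1.4 96.9] [[31.8, -17.7, 94.2], [33.9, 14.5, 99.9]]
100 15 [ 32.7   0.7 102.1] [[32.1, -10.0, 100.3], [33.4, 9.4, 104.5]]
118 116 [ 38.4  -2.1 121.6] [[36.0, -24.6, 118.7], [40.6, 22.0, 123.8]]
124 195 [ 38.5  -1.2 127.3] [[36.1, -23.3, 124.3], [40.8, 21.2, 129.9]]
130 551 [ 34.8  -0.5 134. ] [[21.4, -22.7, 130.4], [39.5, 21.4, 136.0]]
136 606 [ 31.   -1.9 137.3] [[23.5, -22.2, 136.1], [36.6, 19.0, 141.3]]
tool in ring 0.028734406963119054 -0.0010503802721407412
```

```bash
python3 - <<'E'
from h import *
plan([0.4976,0.2222,0.168],-100,1)
E
```

```text
clock 8.7 pos [0.4957 0.2214 0.1866] yaw -98.21 open 0.713 F [ 0.6  0.  -2.1]
[-0.0013, -0.0022, 0.0232, -0.0006, -0.0001, 0.0099]
```

>>> apply_moves([
  {"x": -0.001, "y": -0.002, "z": 0.012, "wx": -0.0006, "wy": 0, "wz": 0.005, "fingers": 0.42},
  {"x": 0, "y": 0, "z": 0.011, "wx": 0, "wy": 0, "wz": 0.005, "fingers": 0.42},
  {"x": 0, "y": 0, "z": 0, "wx": 0, "wy": 0, "wz": 0, "fingers": 0.42},
  {"x": 0, "y": 0, "z": 0, "wx": 0, "wy": 0, "wz": 0, "fingers": 0.42},
])

```text
clock: 9.2
tool_pos: [0.498, 0.2225, 0.1673]
eef_rot: [-0.642, 0.767, -0.0, 0.0]
contact_force: [-0.8, 0.7, -1.6]
opening: 0.714
```

```bash
python3 - <<'E'
from h import *
plan([0.4976,0.2222,0.150],-100,2)
E
```

```text
clock 9.2 pos [0.498  0.2225 0.1673] yaw -100.12 open 0.714 F [-0.8  0.7 -1.6]
[0.0003, 0.0002, 0.0108, -0.0001, 0.0001, -0.0003]
[0.0003, 0.0002, 0.0108, -0.0001, 0.0001, -0.0003]
```

Well aligned; going down into the gap.

>>> apply_moves([
  {"x": 0, "y": 0, "z": 0.008, "wx": 0, "wy": 0, "wz": 0, "fingers": 0.42},
  {"x": 0, "y": 0, "z": 0.008, "wx": 0, "wy": 0, "wz": 0, "fingers": 0.42},
  {"x": 0, "y": 0, "z": 0.005, "wx": 0, "wy": 0, "wz": 0, "fingers": 0.42},
  {"x": 0, "y": 0, "z": 0, "wx": 0, "wy": 0, "wz": 0, "fingers": 0.42},
  {"x": 0, "y": 0, "z": 0, "wx": 0, "wy": 0, "wz": 0, "fingers": 0.42},
])

```text
clock: 9.82
tool_pos: [0.4981, 0.2227, 0.1493]
eef_rot: [-0.642, 0.767, -0.0, 0.001]
contact_force: [-0.4, -0.0, -2.7]
opening: 0.711
```

```bash
python3 - <<'E'
from h import *
plan([0.4976,0.2222,0.150],-100,1)
p,d,K,T=shot('wrist'); np.savez('w6',p=p,d=d,K=K,T=T)
save('w6.png',cv2.resize(p[130:230,250:390],None,fx=5,fy=5,interpolation=cv2.INTER_CUBIC))
E
```

```text
clock 9.825 pos [0.4981 0.2227 0.1493] yaw -100.12 open 0.711 F [-0.4 -0.  -2.7]
[0.0007, 0.0005, -0.0009, -0.0003, 0.0002, -0.0007]
```

View pics/w6.png

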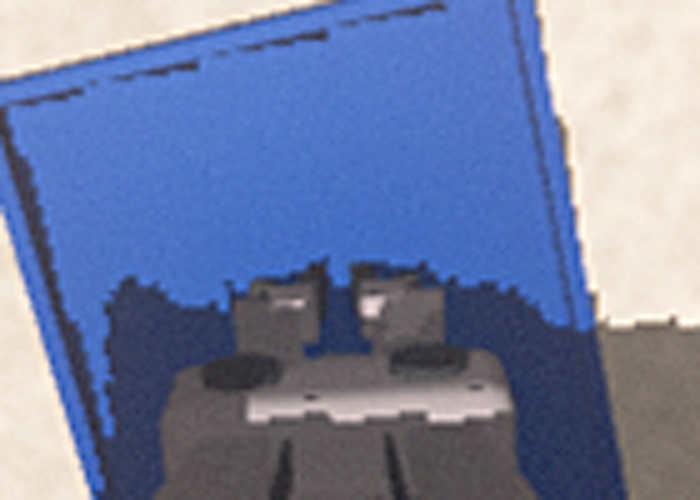

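The tips (325,270) and (360,270) are down in the gap with no unusual force; the jaws hide the ring ends. I raise 1 mm and squeeze gradually.

>>> apply_moves([
  {"x": 0, "y": 0, "z": -0.0012, "wx": 0, "wy": 0, "wz": 0, "fingers": 0.25},
  {"x": 0, "y": 0, "z": 0, "wx": 0, "wy": 0, "wz": 0, "fingers": 0.1},
  {"x": 0, "y": 0, "z": 0, "wx": 0, "wy": 0, "wz": 0, "fingers": 0},
  {"x": 0, "y": 0, "z": 0, "wx": 0, "wy": 0, "wz": 0, "fingers": -0.1},
  {"x": 0, "y": 0, "z": 0, "wx": 0, "wy": 0, "wz": 0, "fingers": -0.2},
  {"x": 0, "y": 0, "z": 0, "wx": 0, "wy": 0, "wz": 0, "fingers": -0.2},
], force=40)

```text
clock: 10.62
tool_pos: [0.4983, 0.2227, 0.1508]
eef_rot: [-0.642, 0.767, -0.0, 0.001]
contact_force: [0.7, 0.2, -1.4]
opening: 0.402
```

>>> apply_moves([
  {"x": 0, "y": 0, "z": 0, "wx": 0, "wy": 0, "wz": 0, "fingers": -0.3},
  {"x": 0, "y": 0, "z": 0, "wx": 0, "wy": 0, "wz": 0, "fingers": -0.4},
  {"x": 0, "y": 0, "z": 0, "wx": 0, "wy": 0, "wz": 0, "fingers": -0.5},
  {"x": 0, "y": 0, "z": 0, "wx": 0, "wy": 0, "wz": 0, "fingers": -0.6},
  {"x": 0, "y": 0, "z": 0, "wx": 0, "wy": 0, "wz": 0, "fingers": -0.65},
  {"x": 0, "y": 0, "z": 0, "wx": 0, "wy": 0, "wz": 0, "fingers": -0.65},
])

```text
clock: 11.38
tool_pos: [0.4983, 0.2227, 0.1508]
eef_rot: [-0.642, 0.767, -0.0, 0.001]
contact_force: [-0.4, 0.5, -2.1]
opening: 0.266
```

```bash
python3 - <<'E'
from h import *
plan([0.4976,0.2222,0.150],-100,1)
p,d,K,T=shot('wrist'); np.savez('w7',p=p,d=d,K=K,T=T)
save('w7.png',cv2.resize(p[130:250,240:400],None,fx=5,fy=5,interpolation=cv2.INTER_CUBIC))
E
```

```text
clock 11.375 pos [0.4983 0.2227 0.1508] yaw -100.12 open 0.266 F [-0.4  0.5 -2.1]
[0.0008, 0.0008, 0.001, -0.0005, 0.0004, -0.0007]
```

View pics/w7.png

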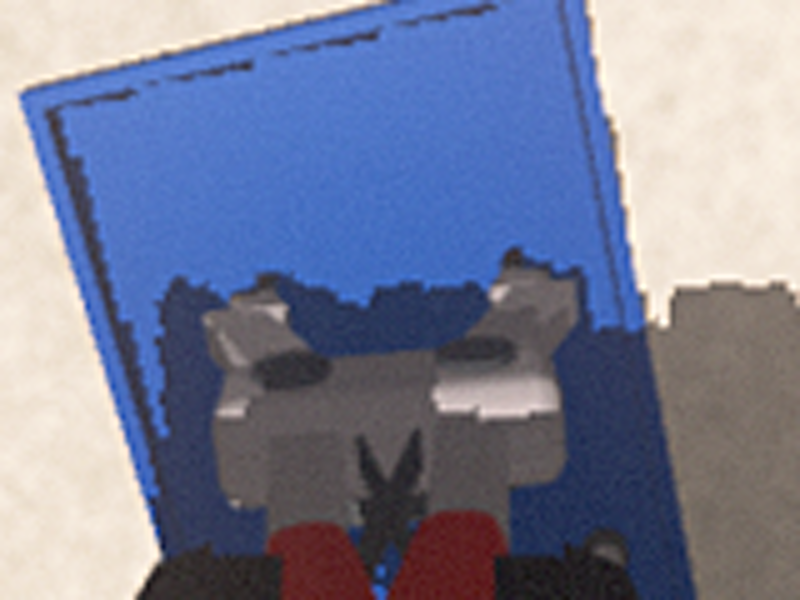

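The tips are now wide apart at (265,285) and (515,258), with the handles nearly together. Check the fingers have settled, then lift slowly.

>>> apply_moves([
  {"x": 0, "y": 0, "z": 0, "wx": 0, "wy": 0, "wz": 0, "fingers": -0.65},
  {"x": 0, "y": 0, "z": 0, "wx": 0, "wy": 0, "wz": 0, "fingers": -0.65},
])

```text
clock: 11.68
tool_pos: [0.4983, 0.2227, 0.1508]
eef_rot: [-0.642, 0.767, -0.0, 0.001]
contact_force: [0.5, 0.5, -1.5]
opening: 0.26
```

>>> apply_moves([
  {"x": 0, "y": 0, "z": -0.005, "wx": 0, "wy": 0, "wz": 0, "fingers": -0.65},
  {"x": 0, "y": 0, "z": -0.008, "wx": 0, "wy": 0, "wz": 0, "fingers": -0.65},
  {"x": 0, "y": 0, "z": -0.012, "wx": 0, "wy": 0, "wz": 0, "fingers": -0.65},
  {"x": 0, "y": 0, "z": -0.012, "wx": 0, "wy": 0, "wz": 0, "fingers": -0.65},
  {"x": 0, "y": 0, "z": -0.012, "wx": 0, "wy": 0, "wz": 0, "fingers": -0.65},
  {"x": 0, "y": 0, "z": 0, "wx": 0, "wy": 0, "wz": 0, "fingers": -0.65},
  {"x": 0, "y": 0, "z": 0, "wx": 0, "wy": 0, "wz": 0, "fingers": -0.65},
])

```text
clock: 12.55
tool_pos: [0.4986, 0.2229, 0.1937]
eef_rot: [-0.642, 0.767, -0.0, 0.002]
contact_force: [0.0, 0.3, -2.4]
opening: 0.263
```

```bash
python3 - <<'E'
from h import *
plan([0.4976,0.2222,0.190],-100,1)
p,d,K,T=shot('wrist'); np.savez('w8',p=p,d=d,K=K,T=T)
q,d2,K2,T2=shot('scene'); np.savez('s8',p=q,d=d2,K=K2,T=T2)
a=cv2.resize(p[130:250,240:400],(640,480),interpolation=cv2.INTER_CUBIC)
P=np.array([.495,.222,.06]); c=T2[:3,:3].T@(P-T2[:3,3]); u,v=int(K2[0,2]-K2[0,0]*c[0]/c[2]),int(K2[1,2]+K2[1,1]*c[1]/c[2]); print(u,v)
print((d2[v-20:v+20,u-30:u+30]>0).mean())
save('w8.png',a)
E
```

```text
clock 12.55 pos [0.4986 0.2229 0.1937] yaw -100.13 open 0.263 F [ 0.   0.3 -2.4]
[0.001, 0.0011, 0.0046, -0.0009, 0.0007, -0.0007]
350 237
0.9966666666666667
```

View pics/w8.png

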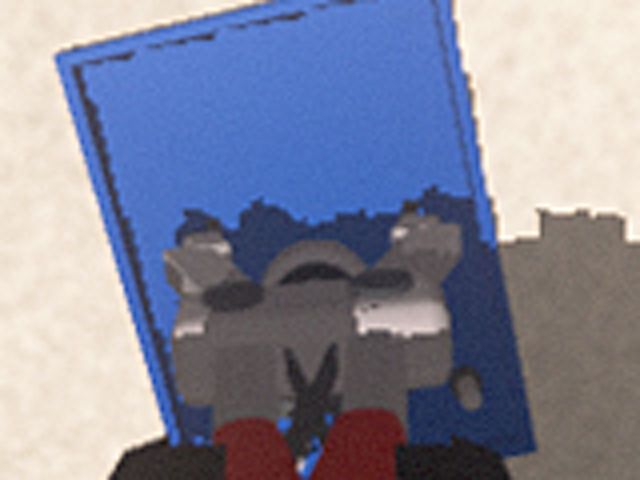

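The picture shows the bearing at (315,265) under the jaws. I need depth to tell whether the ring is on the tips.

```bash
python3 - <<'E'
from h import *
a=np.radians(-10.1); X=np.array([np.cos(a),np.sin(a)]); Y=np.array([-X[1],X[0]]); t=np.array([.4986,.2229])
for f in ('w8','s8'):
    z=np.load(f+'.npz'); P=pts(z['d'],z['K'],z['T'])
    Q=np.dstack([(P[...,:2]-t)@X,(P[...,:2]-t)@Y,P[...,2]])*1000
    near=(np.abs(Q[...,0])<70)&(np.abs(Q[...,1])<45)
    print(f,np.histogram(Q[near][:,2],bins=range(0,110,5))[0])
    m=near&(Q[...,2]>50)&(Q[...,2]<68)
    G=np.zeros((20,30),int)
    for x,y,_ in Q[m]: G[int(19-(x+70)//5) if x<30 else 0,min(29,max(0,int((45-y)//3)))]+=1
    for i,r in enumerate(G): print('%4d'%((19-i)*5-70),' '.join('%2d'%k if k else ' .' for k in r))
E
```

```text
w8 [4216 1154  514  154    0    0    0    0    0    0    6   10   59   27
   39   81   66   62   69   68   56]
  25  .  .  .  .  .  .  .  .  .  .  .  .  .  .  .  .  .  .  .  .  .  .  .  .  .  .  .  .  .  .
  20  .  .  .  .  .  .  .  .  .  .  .  .  .  .  .  .  .  .  .  .  .  .  .  .  .  .  .  .  .  .
  15  .  .  .  .  .  .  .  .  .  .  .  .  .  .  .  .  .  .  .  .  .  .  .  .  .  .  .  .  .  .
  10  .  .  .  .  .  .  .  .  .  .  .  .  .  .  .  .  .  .  .  .  .  .  .  1  .  .  .  .  .  .
   5  .  .  .  .  .  .  3  5  .  .  .  .  .  .  .  .  .  .  .  .  .  .  5 12  2  2  .  .  .  .
   0  .  .  .  .  1  3  6  6  .  .  .  .  .  .  .  .  .  .  .  .  .  .  .  .  .  .  .  .  .  .
  -5  .  .  .  .  .  .  .  .  .  .  .  .  .  .  .  .  .  .  .  .  .  .  .  .  .  .  .  .  .  .
 -10  .  .  .  .  .  .  .  .  .  .  .  .  .  .  .  .  .  .  .  .  .  .  .  .  .  .  .  .  .  .
 -15  .  .  .  .  .  .  .  .  .  .  .  .  .  .  .  .  .  .  .  .  .  .  .  .  .  .  .  .  .  .
 -20  .  .  .  .  .  .  .  .  .  .  .  .  .  .  .  .  .  .  .  .  .  .  .  .  .  .  .  .  .  .
 -25  .  .  .  .  .  .  .  .  .  .  .  
[... 2200 characters left out ...]
 .  .  .  .  .  .  .  .  .  .  .  .
 -40  .  .  .  .  .  .  .  .  2  .  .  .  .  .  .  .  .  .  .  .  .  .  .  .  .  .  .  .  .  .
 -45  .  .  .  .  .  .  .  .  1  1  1  1  1  2  1  1  1  1  3  2  .  .  .  .  .  .  .  .  .  .
 -50  .  .  .  .  .  .  .  .  .  .  .  .  2  .  2  1  1  1  .  .  .  .  .  .  .  .  .  .  .  .
 -55  .  .  .  .  .  .  .  .  .  .  .  .  .  .  .  .  .  .  .  .  .  .  .  .  .  .  .  .  .  .
 -60  .  .  .  .  .  .  .  .  .  .  .  .  .  .  .  .  .  .  .  .  .  .  .  .  .  .  .  .  .  .
 -65  .  .  .  .  .  .  .  .  .  .  .  .  .  .  .  .  .  .  .  .  .  .  .  .  .  .  .  .  .  .
 -70  .  .  .  .  .  .  .  .  .  .  .  .  .  .  .  .  .  .  .  .  .  .  .  .  .  .  .  .  .  .
```

The ring is on the tips, spread and lifted: both views show its outline from the arms (x≈0) to its back (x≈-48 mm). I'll measure its back, tilt and offset from the tool.

```bash
cat > meas.py <<'E'
import sys
from h import *
def meas(f,t,yawx,zt,off=(0,0)):
    a=np.radians(yawx); X=np.array([np.cos(a),np.sin(a)]); Y=np.array([-X[1],X[0]]); t=np.array(t)
    z=np.load(f+'.npz'); P=pts(z['d'],z['K'],z['T'])
    Q=np.dstack([(P[...,:2]-off-t)@X,(P[...,:2]-off-t)@Y,P[...,2]-zt])*1000
    m=(Q[...,0]>-60)&(Q[...,0]<-8)&(np.abs(Q[...,1])<36)&(Q[...,2]>-9+9)&(Q[...,2]<17)
    q=Q[m]; print(f,len(q))
    if len(q)<6: return
    b=q[(q[:,0]<-38)]; print(' back',len(b),'mean',b.mean(0).round(1),'x 3/97%',np.percentile(b[:,0],[3,97]).round(1))
    A=np.c_[q[:,:2],np.ones(len(q))]; k=np.linalg.lstsq(A,q[:,2],rcond=None)[0]; print(' tilt dz/dx,dz/dy',k[:2].round(3),'z at bore',(k@[-22.4,0,1]).round(2))
    for s in (1,-1):
        h=q[(q[:,1]*s>0)&(q[:,0]>-32)&(q[:,0]<-12)]
        if len(h): print(' side',s,len(h),h.mean(0).round(1),np.abs(h[:,1]).min().round(1),np.abs(h[:,1]).max().round(1))
E
python3 - <<'E'
from meas import *
zt=.1937-.139
meas('w8',(.4986,.2229),-10.1,zt)
meas('s8',(.4986,.2229),-10.1,zt,(.002,.002))
meas('s8',(.4986,.2229),-10.1,zt)
z=np.load('s8.npz');P=pts(z['d'],z['K'],z['T'])
s=get_state();r=R.from_quat(s['eef_rot']);print(s['clock'],s['tool_pos'],'tipK',s['tool_pos']+r.apply([0,0,.139]))
E
```

```text
w8 44
 back 44 mean [-42.9  -0.2   7.7] x 3/97% [-45.9 -40.4]
 tilt dz/dx,dz/dy [-0.188 -0.013] z at bore 3.82
s8 57
 back 25 mean [-44.8  -0.6   6.9] x 3/97% [-49.3 -39.6]
 tilt dz/dx,dz/dy [ 0.006 -0.027] z at bore 6.9
 side 1 17 [-23.5  21.6   5.8] 16.1 27.5
 side -1 6 [-18.6 -27.3   7.2] 21.0 32.0
s8 55
 back 24 mean [-43.4   1.    6.9] x 3/97% [-47.7 -39.5]
 tilt dz/dx,dz/dy [ 0.006 -0.027] z at bore 6.95
 side 1 17 [-23.1  23.7   5.8] 18.4 29.8
 side -1 6 [-17.  -25.    7.2] 18.7 29.7
12.65 [0.49855356 0.22283676 0.19346832] tipK [0.49897707 0.22304943 0.05446913]
```

Ring measured: level within about 0.03, back at about -43.5 mm so the bore is at about -23.5 mm along pliers x, and mid thickness about 133 mm below the TCP. Now I raise it and carry it over the shaft.

```bash
python3 - <<'E'
from h import *
plan([0.4986,0.2229,0.265],-100.1,1)
plan([0.5711,0.0449,0.265],-100.1,10,([0.4986,0.2229,0.265],-100.1))
E
```

```text
clock 12.65 pos [0.4986 0.2228 0.1935] yaw -100.12 open 0.262 F [-0.5  0.1 -1.6]
[-0.0003, -0.0003, -0.0894, -0.0009, 0.0006, -0.0001]
clock 12.65 pos [0.4986 0.2229 0.265 ] yaw -100.1 open 0.262 F [-0.5  0.1 -1.6]
[0.0203, -0.0128, 0.0, 0.0, 0.0, 0.0]
[0.0203, -0.0128, 0.0, 0.0, 0.0, 0.0]
[0.0203, -0.0128, 0.0, 0.0, 0.0, 0.0]
[0.0203, -0.0128, 0.0, 0.0, 0.0, 0.0]
[0.0203, -0.0128, 0.0, 0.0, 0.0, 0.0]
[0.0203, -0.0128, 0.0, 0.0, 0.0, 0.0]
[0.0203, -0.0128, 0.0, 0.0, 0.0, 0.0]
[0.0203, -0.0128, 0.0, 0.0, 0.0, 0.0]
[0.0203, -0.0128, 0.0, 0.0, 0.0, 0.0]
[0.0203, -0.0128, 0.0, 0.0, 0.0, 0.0]
```

>>> apply_moves([
  {"x": 0, "y": 0, "z": -0.01, "wx": 0, "wy": 0, "wz": 0, "fingers": -0.65},
  {"x": 0, "y": 0, "z": -0.018, "wx": 0, "wy": 0, "wz": 0, "fingers": -0.65},
  {"x": 0, "y": 0, "z": -0.022, "wx": 0, "wy": 0, "wz": 0, "fingers": -0.65},
  {"x": 0, "y": 0, "z": -0.022, "wx": 0, "wy": 0, "wz": 0, "fingers": -0.65},
  {"x": 0, "y": 0, "z": -0.015, "wx": 0, "wy": 0, "wz": 0, "fingers": -0.65},
  {"x": 0, "y": 0, "z": -0.005, "wx": 0, "wy": 0, "wz": 0, "fingers": -0.65},
  {"x": 0, "y": 0, "z": 0, "wx": 0, "wy": 0, "wz": 0, "fingers": -0.65},
])

```text
clock: 13.52
tool_pos: [0.4982, 0.2227, 0.2723]
eef_rot: [-0.642, 0.767, -0.0, 0.002]
contact_force: [-0.4, 0.9, -1.2]
opening: 0.26
```

>>> apply_moves([
  {"x": 0.008, "y": -0.005, "z": 0, "wx": 0, "wy": 0, "wz": 0, "fingers": -0.65},
  {"x": 0.018, "y": -0.011, "z": 0, "wx": 0, "wy": 0, "wz": 0, "fingers": -0.65},
  {"x": 0.026, "y": -0.016, "z": 0, "wx": 0, "wy": 0, "wz": 0, "fingers": -0.65},
  {"x": 0.03, "y": -0.02, "z": 0, "wx": 0, "wy": 0, "wz": 0, "fingers": -0.65},
  {"x": 0.03, "y": -0.02, "z": 0, "wx": 0, "wy": 0, "wz": 0, "fingers": -0.65},
  {"x": 0.026, "y": -0.016, "z": 0, "wx": 0, "wy": 0, "wz": 0, "fingers": -0.65},
  {"x": 0.02, "y": -0.013, "z": 0, "wx": 0, "wy": 0, "wz": 0, "fingers": -0.65},
  {"x": 0.012, "y": -0.008, "z": 0, "wx": 0, "wy": 0, "wz": 0, "fingers": -0.65},
])

```text
clock: 14.52
tool_pos: [0.5616, 0.0585, 0.2683]
eef_rot: [-0.64, 0.769, -0.001, -0.003]
contact_force: [-0.5, -0.7, -2.2]
opening: 0.264
```

>>> apply_moves([
  {"x": 0.007, "y": -0.004, "z": 0, "wx": 0, "wy": 0, "wz": 0, "fingers": -0.65},
  {"x": 0, "y": 0, "z": 0, "wx": 0, "wy": 0, "wz": 0, "fingers": -0.65},
  {"x": 0, "y": 0, "z": 0, "wx": 0, "wy": 0, "wz": 0, "fingers": -0.65},
])

```text
clock: 14.9
tool_pos: [0.5635, 0.0516, 0.2679]
eef_rot: [-0.639, 0.769, -0.0, -0.003]
contact_force: [-0.1, 0.6, -1.1]
opening: 0.258
```

```bash
cat > look.py <<'E'
from meas import *
import sys
n=sys.argv[1]
plan([0.5711,0.0449,float(sys.argv[2])],-100.1,1)
s=get_state(); r=R.from_quat(s['eef_rot']); print('tool z',r.as_matrix()[:,2].round(4))
for c in ('wrist','scene','top'):
    p,d,K,T=shot(c); f=c+n; np.savez(f,p=p,d=d,K=K,T=T); save(f+'.png',p)
    s=get_state(); t=s['tool_pos']; tip=t+r.apply([0,0,.139])
    yaw=np.degrees(np.arctan2(*r.as_matrix()[[1,0],[0,0]]))+90
    meas(f,tip[:2],yaw,tip[2])
    P=pts(d,K,T); m=(np.hypot(P[...,0]-.548,P[...,1]-.049)<.022)&(P[...,2]>.0915)&(P[...,2]<.0965)
    if m.sum()>5: print(c,'shaft end',m.sum(),P[m].mean(0).round(4),cv2.minEnclosingCircle(P[m][:,:2].astype(np.float32)))
E
python3 look.py 9 0.265
```

```text
clock 14.9 pos [0.5635 0.0516 0.2679] yaw -100.5 open 0.258 F [-0.1  0.6 -1.1]
[0.0064, -0.0109, 0.0036, 0.0013, -0.0018, -0.0022]
tool z [-0.0051 -0.0048 -1.    ]
wrist9 44
 back 43 mean [-43.1  -0.3   8. ] x 3/97% [-45.9 -40.6]
 tilt dz/dx,dz/dy [-0.077 -0.029] z at bore 6.44
wrist shaft end 389 [0.5504 0.048  0.0944] ((0.5494887232780457, 0.04772356525063515), 0.014548001810908318)
scene9 63
 back 27 mean [-43.   -2.6   7.3] x 3/97% [-46.8 -38.6]
 tilt dz/dx,dz/dy [-0.014 -0.019] z at bore 6.94
 side 1 17 [-22.1  24.9   6.3] 17.3 29.6
 side -1 5 [-19.9 -24.7   8.3] 17.5 32.1
scene shaft end 31 [0.5495 0.0534 0.093 ] ((0.5472251772880554, 0.051812224090099335), 0.013820960186421871)
top9 54
 back 24 mean [-43.6  -3.    8.4] x 3/97% [-47.3 -39. ]
 tilt dz/dx,dz/dy [ 0.011 -0.011] z at bore 8.4
 side 1 14 [-21.2  23.9   8.3] 17.3 29.7
 side -1 7 [-26.3 -24.5   8.6] 22.9 26.6
top shaft end 47 [0.5462 0.0485 0.094 ] ((0.5466188192367554, 0.04872455075383186), 0.014103480614721775)
```

The ring is stable on the tips: sides symmetric within 0.3 mm, mid thickness 133 mm below the TCP. Averaged over the three cameras the shaft is at (0.548, 0.049), so the TCP target is (0.5718, 0.0452).

```bash
python3 - <<'E'
from h import *
plan([0.5718,0.0452,0.255],-100.1,1)
E
```

```text
clock 15.05 pos [0.5635 0.0516 0.2679] yaw -100.49 open 0.264 F [-0.5  0.4 -1.8]
[0.0058, -0.0117, 0.0162, 0.0012, -0.0018, -0.0022]
```

>>> apply_moves([
  {"x": 0.003, "y": -0.006, "z": 0, "wx": 0.0006, "wy": -0.001, "wz": -0.001, "fingers": -0.65},
  {"x": 0.003, "y": -0.006, "z": 0.008, "wx": 0.0006, "wy": -0.001, "wz": -0.001, "fingers": -0.65},
  {"x": 0, "y": 0, "z": 0.006, "wx": 0, "wy": 0, "wz": 0, "fingers": -0.65},
  {"x": 0, "y": 0, "z": 0, "wx": 0, "wy": 0, "wz": 0, "fingers": -0.65},
  {"x": 0, "y": 0, "z": 0, "wx": 0, "wy": 0, "wz": 0, "fingers": -0.65},
])

```text
clock: 15.68
tool_pos: [0.5725, 0.0452, 0.2556]
eef_rot: [-0.642, 0.766, 0.0, 0.0]
contact_force: [-0.1, -0.0, -1.8]
opening: 0.263
```

```bash
python3 - <<'E'
from h import *
plan([0.5718,0.0452,0.243],-100.1,1)
E
```

```text
clock 15.675 pos [0.5725 0.0452 0.2556] yaw -100.06 open 0.263 F [-0.1 -0.  -1.8]
[0.0002, 0.0008, 0.0157, 0.0002, 0.0003, 0.0002]
```

>>> apply_moves([
  {"x": 0, "y": 0.0008, "z": 0.008, "wx": 0, "wy": 0, "wz": 0, "fingers": -0.65},
  {"x": 0, "y": 0, "z": 0.009, "wx": 0, "wy": 0, "wz": 0, "fingers": -0.65},
  {"x": 0, "y": 0, "z": 0.003, "wx": 0, "wy": 0, "wz": 0, "fingers": -0.65},
  {"x": 0, "y": 0, "z": 0, "wx": 0, "wy": 0, "wz": 0, "fingers": -0.65},
  {"x": 0, "y": 0, "z": 0, "wx": 0, "wy": 0, "wz": 0, "fingers": -0.65},
])

```text
clock: 16.3
tool_pos: [0.5716, 0.0457, 0.2384]
eef_rot: [-0.643, 0.766, 0.001, 0.0]
contact_force: [0.1, 1.0, -1.0]
opening: 0.262
```

```bash
python3 look.py 10 0.238; python3 - <<'E'
from h import *
z=np.load('scene10.npz');p,K,T=z['p'],z['K'],z['T']
c=T[:3,:3].T@(np.array([.555,.048,.1])-T[:3,3]); u,v=int(K[0,2]-K[0,0]*c[0]/c[2]),int(K[1,2]+K[1,1]*c[1]/c[2])
z=np.load('top10.npz');q,K,T=z['p'],z['K'],z['T']
c=T[:3,:3].T@(np.array([.555,.048,.1])-T[:3,3]); u2,v2=int(K[0,2]-K[0,0]*c[0]/c[2]),int(K[1,2]+K[1,1]*c[1]/c[2])
w=np.load('wrist10.npz')['p']
f=lambda p,u,v,h:cv2.resize(p[v-h:v+h,u-h:u+h],(390,390),interpolation=cv2.INTER_CUBIC)
save('m10.png',np.hstack([f(p,u,v,28),f(w,318,195,45)]))
print(u,v,u2,v2)
E
```

```text
clock 16.3 pos [0.5716 0.0457 0.2384] yaw -100.02 open 0.262 F [ 0.1  1.  -1. ]
[0.0011, 0.0005, 0.0005, 0.0002, 0.0003, 0.0004]
tool z [-5.0e-04  1.1e-03 -1.0e+00]
wrist10 44
 back 44 mean [-43.2  -0.5   8. ] x 3/97% [-46.  -40.7]
 tilt dz/dx,dz/dy [-0.098  0.017] z at bore 5.95
wrist shaft end 62 [0.5599 0.0468 0.0935] ((0.558967113494873, 0.04778476804494858), 0.009563577361404896)
scene10 61
 back 25 mean [-43.5  -2.4   6.2] x 3/97% [-47.1 -38.9]
 tilt dz/dx,dz/dy [0.018 0.018] z at bore 6.61
 side 1 15 [-21.9  25.3   7.5] 18.7 30.6
 side -1 7 [-20.6 -27.2   6. ] 24.1 31.1
scene shaft end 20 [0.5449 0.0527 0.0942] ((0.5470698475837708, 0.05198315158486366), 0.012207841500639915)
top10 45
 back 16 mean [-43.9   3.7   7.5] x 3/97% [-48.1 -39.1]
 tilt dz/dx,dz/dy [-0.013  0.009] z at bore 7.18
 side 1 12 [-22.2  22.9   8. ] 17.4 28.4
 side -1 8 [-18.8 -24.5   6.1] 2.0 32.3
top shaft end 37 [0.5482 0.0483 0.0939] ((0.5467653870582581, 0.0488370805978775), 0.013886190950870514)
294 204 339 186
```

View pics/m10.png

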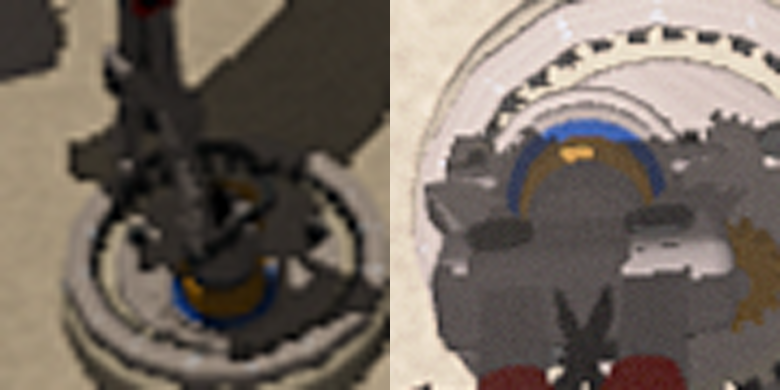

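The ring sits just above the shaft end in the scene crop (left); in the wrist crop (right) the shaft front and collar show between the jaws. I fit the shaft's cylinder from these saved depth frames for one more centre estimate.

```bash
python3 - <<'E'
from h import *
from scipy.optimize import least_squares
for f in ('wrist10','scene10','top10','top0','scene0','w4'):
    z=np.load(f+'.npz'); P=pts(z['d'],z['K'],z['T'])
    for n,lo,hi,r in (('shaft',.067,.086,.016),):
        m=(np.hypot(P[...,0]-.549,P[...,1]-.049)<.021)&(P[...,2]>lo)&(P[...,2]<hi); q=P[m]
        if len(q)<8: print(f,len(q)); continue
        s=least_squares(lambda c:np.hypot(q[:,0]-c[0],q[:,1]-c[1])-r,[.548,.049],loss='soft_l1',f_scale=.001)
        print(f,n,len(q),s.x.round(4),'rms',np.sqrt(np.mean(s.fun**2)).round(4))
    m=(np.hypot(P[...,0]-.53,P[...,1]-.03)<.08)&(P[...,2]>.034)&(P[...,2]<.043)&(np.hypot(P[...,0]-.53,P[...,1]-.03)>.04); q=P[m]
    hull=cv2.convexHull(q[:,:2].astype(np.float32)); print('  head',len(q),cv2.minEnclosingCircle(hull))
E
```

```text
wrist10 shaft 120 [0.5485 0.0481] rms 0.0002
  head 3322 ((0.5318949222564697, 0.027871988713741302), 0.07235387712717056)
scene10 shaft 34 [0.5469 0.0503] rms 0.0016
  head 588 ((0.5285575985908508, 0.030762823298573494), 0.07460570335388184)
top10 4
  head 247 ((0.5302592515945435, 0.04287675768136978), 0.06969237327575684)
top0 shaft 15 [0.5478 0.0489] rms 0.0004
  head 552 ((0.5297403335571289, 0.02983761765062809), 0.07220242917537689)
scene0 shaft 45 [0.5465 0.05  ] rms 0.001
  head 653 ((0.5292518734931946, 0.031050026416778564), 0.07394158095121384)
w4 shaft 135 [0.5485 0.0482] rms 0.0001
  head 6076 ((0.5314840078353882, 0.028571104630827904), 0.07232077419757843)
```

```bash
python3 - <<'E'
from h import *
plan([0.5712,0.0445,0.226],-100.1,1)
E
```

```text
clock 16.45 pos [0.5717 0.0457 0.2385] yaw -100.02 open 0.261 F [ 0.3 -0.1 -1.8]
[0.0016, 0.0004, 0.0156, 0.0002, 0.0003, 0.0004]
```

>>> apply_moves([
  {"x": 0.0016, "y": 0.0004, "z": 0, "wx": 0, "wy": 0, "wz": 0, "fingers": -0.65},
  {"x": 0, "y": 0, "z": 0.005, "wx": 0, "wy": 0, "wz": 0, "fingers": -0.65},
  {"x": 0, "y": 0, "z": 0.005, "wx": 0, "wy": 0, "wz": 0, "fingers": -0.65},
  {"x": 0, "y": 0, "z": 0.005, "wx": 0, "wy": 0, "wz": 0, "fingers": -0.65},
  {"x": 0, "y": 0, "z": 0, "wx": 0, "wy": 0, "wz": 0, "fingers": -0.65},
  {"x": 0, "y": 0, "z": 0, "wx": 0, "wy": 0, "wz": 0, "fingers": -0.65},
])

```text
clock: 17.2
tool_pos: [0.5711, 0.0443, 0.2256]
eef_rot: [-0.643, 0.766, 0.001, 0.0]
contact_force: [0.7, -1.1, -1.3]
opening: 0.264
```

```bash
python3 look.py 11 0.226; python3 - <<'E'
from h import *
plan([0.5712,0.0445,0.194],-100.1,1)
E
```

```text
clock 17.2 pos [0.5711 0.0443 0.2256] yaw -100.03 open 0.264 F [ 0.7 -1.1 -1.3]
[-0.0007, 0.0001, -0.0005, 0.0002, 0.0003, 0.0004]
tool z [-4.0e-04  1.1e-03 -1.0e+00]
wrist11 99
 back 44 mean [-43.1  -0.4   8.1] x 3/97% [-46.4 -40.7]
 tilt dz/dx,dz/dy [-0.141 -0.003] z at bore 5.18
wrist shaft end 43 [0.5343 0.0504 0.0944] ((0.5443629026412964, 0.04907162860035896), 0.018442003056406975)
scene11 100
 back 25 mean [-43.4  -2.3   6.5] x 3/97% [-47.6 -38.7]
 tilt dz/dx,dz/dy [ 0.012 -0.007] z at bore 6.68
 side 1 40 [-23.2  14.9   6.5] 0.6 31.0
 side -1 12 [-26.2 -13.4   7.5] 1.5 29.1
scene shaft end 44 [0.5431 0.055  0.0939] ((0.5466170310974121, 0.048849452286958694), 0.020969517529010773)
top11 83
 back 16 mean [-43.1   6.9   8.3] x 3/97% [-47.4 -38.5]
 tilt dz/dx,dz/dy [-0.058  0.011] z at bore 6.69
 side 1 36 [-22.7  12.4   7.1] 0.3 28.9
 side -1 10 [-23.5  -2.7   8.7] 0.5 5.2
top shaft end 39 [0.5443 0.0547 0.0943] ((0.5430783629417419, 0.05267340689897537), 0.01792609505355358)
clock 17.35 pos [0.5711 0.0443 0.2257] yaw -100.03 open 0.26 F [ 0.4 -0.5 -2. ]
[-0.0002, -0.0001, 0.0396, 0.0001, 0.0003, 0.0004]
```

The ring is round the tapered end with no contact force and hasn't shifted. Continuing down gently.

>>> apply_moves([
  {"x": 0, "y": 0, "z": 0.004, "wx": 0, "wy": 0, "wz": 0, "fingers": -0.65},
  {"x": 0, "y": 0, "z": 0.004, "wx": 0, "wy": 0, "wz": 0, "fingers": -0.65},
  {"x": 0, "y": 0, "z": 0.004, "wx": 0, "wy": 0, "wz": 0, "fingers": -0.65},
  {"x": 0, "y": 0, "z": 0.004, "wx": 0, "wy": 0, "wz": 0, "fingers": -0.65},
  {"x": 0, "y": 0, "z": 0, "wx": 0, "wy": 0, "wz": 0, "fingers": -0.65},
  {"x": 0, "y": 0, "z": 0, "wx": 0, "wy": 0, "wz": 0, "fingers": -0.65},
])

```text
clock: 18.1
tool_pos: [0.5711, 0.0444, 0.212]
eef_rot: [-0.643, 0.766, 0.0, 0.0]
contact_force: [-1.0, 0.0, -2.1]
opening: 0.264
```

```bash
python3 look.py 12 0.21; python3 - <<'E'
from h import *
plan([0.5712,0.0445,0.194],-100.1,1)
# gap between shaft surface and ring, wrist: ring back inner edge vs shaft
z=np.load('wrist12.npz'); P=pts(z['d'],z['K'],z['T']); t=np.array(get_state()['tool_pos'])
a=np.radians(-10); X=np.array([np.cos(a),np.sin(a)]); Y=np.array([-X[1],X[0]])
Q=np.dstack([(P[...,:2]-t[:2])@X,(P[...,:2]-t[:2])@Y,P[...,2]-t[2]+.139])*1000
for u in range(296,344,4):
    print(u,' '.join('%d,%d,%d'%tuple(np.round(Q[v,u])) for v in range(150,215,3) if -60<Q[v,u,0]<5 and 2<Q[v,u,2]<30))
E
```

```text
clock 18.1 pos [0.5711 0.0444 0.212 ] yaw -100.03 open 0.264 F [-1.   0.  -2.1]
[-0.0006, 0.0002, 0.0025, 0.0001, 0.0003, 0.0004]
tool z [-2.0e-04  1.1e-03 -1.0e+00]
wrist12 67
 back 39 mean [-43.4  -0.2   8.1] x 3/97% [-46.2 -41.1]
 tilt dz/dx,dz/dy [-0.124 -0.019] z at bore 5.94
scene12 76
 back 20 mean [-43.7  -0.8   7.3] x 3/97% [-48.8 -38.6]
 tilt dz/dx,dz/dy [0.025 0.016] z at bore 8.26
 side 1 37 [-22.5  19.    9.2] 10.6 33.7
 side -1 4 [-17.9 -27.1   8.1] 25.5 28.7
scene shaft end 29 [0.547  0.0529 0.0942] ((0.5475137829780579, 0.05261647328734398), 0.012530003674328327)
top12 40
 back 16 mean [-43.1   5.1   9.4] x 3/97% [-47.6 -39.4]
 tilt dz/dx,dz/dy [ 0.19  -0.361] z at bore 16.01
 side 1 14 [-23.   20.8   8.5] 6.7 28.6
top shaft end 23 [0.5464 0.0554 0.0936] ((0.5466764569282532, 0.051527008414268494), 0.01367214322090149)
clock 18.25 pos [0.5712 0.0443 0.2121] yaw -100.03 open 0.259 F [-0.5 -0.2 -1.6]
[-0.0002, -0.0, 0.0226, 0.0001, 0.0003, 0.0004]
296 4,20,17 3,20,22
300 
304 
308 
312 -8,5,6
316 -7,1,8
320 -7,-3,9
324 -9,-7,3
328 
332 
336 
340
```

>>> apply_moves([
  {"x": 0, "y": 0, "z": 0.004, "wx": 0, "wy": 0, "wz": 0, "fingers": -0.65},
  {"x": 0, "y": 0, "z": 0.004, "wx": 0, "wy": 0, "wz": 0, "fingers": -0.65},
  {"x": 0, "y": 0, "z": 0.004, "wx": 0, "wy": 0, "wz": 0, "fingers": -0.65},
  {"x": 0, "y": 0, "z": 0.004, "wx": 0, "wy": 0, "wz": 0, "fingers": -0.65},
  {"x": 0, "y": 0, "z": 0.002, "wx": 0, "wy": 0, "wz": 0, "fingers": -0.65},
  {"x": 0, "y": 0, "z": 0, "wx": 0, "wy": 0, "wz": 0, "fingers": -0.65},
  {"x": 0, "y": 0, "z": 0, "wx": 0, "wy": 0, "wz": 0, "fingers": -0.65},
])

```text
clock: 19.12
tool_pos: [0.5712, 0.0444, 0.1966]
eef_rot: [-0.643, 0.766, 0.0, 0.0]
contact_force: [1.0, -0.2, -1.5]
opening: 0.261
```

```bash
python3 look.py 13 0.195; python3 - <<'E'
from h import *
z=np.load('wrist13.npz'); P=pts(z['d'],z['K'],z['T']); t=np.array(get_state()['tool_pos'])
a=np.radians(-10); X=np.array([np.cos(a),np.sin(a)]); Y=np.array([-X[1],X[0]])
Q=np.dstack([(P[...,:2]-t[:2])@X,(P[...,:2]-t[:2])@Y,P[...,2]])*1000
m=(np.abs(Q[...,1])<12)&(Q[...,0]<-38)&(Q[...,0]>-50)&(Q[...,2]>52)&(Q[...,2]<72); q=Q[m]; print('ring back z world',len(q),q.mean(0).round(2) if len(q) else '',np.percentile(q[:,2],[5,50,95]).round(1))
E
```

```text
clock 19.125 pos [0.5712 0.0444 0.1966] yaw -100.03 open 0.261 F [ 1.  -0.2 -1.5]
[-0.0006, 0.0002, 0.002, 0.0001, 0.0004, 0.0004]
tool z [-1.0e-04  1.1e-03 -1.0e+00]
wrist13 51meas.py:10: RuntimeWarning: Mean of empty slice.
  b=q[(q[:,0]<-38)]; print(' back',len(b),'mean',b.mean(0).round(1),'x 3/97%',np.percentile(b[:,0],[3,97]).round(1))
  ret = um.true_divide(
Traceback (most recent call last):
  File "look.py", line 10, in <module>
    meas(f,tip[:2],yaw,tip[2])
    ~~~~^^^^^^^^^^^^^^^^^^^^^^
  File "meas.py", line 10, in meas
    b=q[(q[:,0]<-38)]; print(' back',len(b),'mean',b.mean(0).round(1),'x 3/97%',np.percentile(b[:,0],[3,97]).round(1))
                                                                                ~~~~~~~~~~~~~^^^^^^^^^^^^^^^
IndexError: index -1 is out of bounds for axis 0 with size 0
Traceback (most recent call last):
IndexError: index -1 is out of bounds for axis 0 with size 0
```

From here the shaft itself hides the ring's back from the wrist camera. I lower the last 2 mm and check with the scene and top cameras.

>>> apply_moves([
  {"x": 0, "y": 0, "z": 0.0022, "wx": 0, "wy": 0, "wz": 0, "fingers": -0.65},
  {"x": 0, "y": 0, "z": 0, "wx": 0, "wy": 0, "wz": 0, "fingers": -0.65},
  {"x": 0, "y": 0, "z": 0, "wx": 0, "wy": 0, "wz": 0, "fingers": -0.65},
])

```text
clock: 19.55
tool_pos: [0.5713, 0.0444, 0.1949]
eef_rot: [-0.643, 0.766, 0.0, 0.0]
contact_force: [0.8, -0.5, -1.8]
opening: 0.265
```

```bash
sed -i 's/if len(q)<6: return/if len(q)<6 or not (q[:,0]<-38).any(): return/' meas.py; python3 look.py 14 0.195; python3 - <<'E'
from h import *
t=np.array(get_state()['tool_pos'])
a=np.radians(-10); X=np.array([np.cos(a),np.sin(a)]); Y=np.array([-X[1],X[0]])
for f in ('scene14','top14','wrist14'):
    z=np.load(f+'.npz'); P=pts(z['d'],z['K'],z['T'])
    Q=np.dstack([(P[...,:2]-t[:2])@X,(P[...,:2]-t[:2])@Y,P[...,2]])*1000
    r=np.hypot(Q[...,0]+23,Q[...,1])
    m=(r>17.5)&(r<30)&(Q[...,0]<-10)&(Q[...,2]>52)&(Q[...,2]<72); q=Q[m]
    print(f,len(q)); print(q[np.argsort(np.arctan2(q[:,1],q[:,0]+23))].round(0).astype(int).tolist()[::2])
s=get_state(); print(s['contact_force'],s['moment'],s['opening'])
E
```

```text
clock 19.55 pos [0.5713 0.0444 0.1949] yaw -100.03 open 0.265 F [ 0.8 -0.5 -1.8]
[-0.0006, 0.0003, -0.0001, -0.0, 0.0004, 0.0004]
tool z [ 3.0e-04  1.2e-03 -1.0e+00]
wrist14 51
wrist shaft end 54 [0.5417 0.0494 0.0947] ((0.5412917137145996, 0.049173325300216675), 0.008193118497729301)
scene14 61
 back 15 mean [-43.3   7.3   6.8] x 3/97% [-48.5 -39.4]
 tilt dz/dx,dz/dy [0.013 0.013] z at bore 7.57
 side 1 31 [-22.6  19.7   8.5] 12.4 30.5
 side -1 2 [-15.2 -29.    6.7] 27.6 30.5
scene shaft end 28 [0.5465 0.054  0.0939] ((0.5467293858528137, 0.05251280963420868), 0.012297775596380234)
top14 34
 back 15 mean [-42.3   7.3   8.7] x 3/97% [-47.2 -38.5]
 tilt dz/dx,dz/dy [-0.04   0.017] z at bore 7.66
 side 1 11 [-21.5  22.8   8. ] 17.4 28.0
top shaft end 11 [0.544 0.057 0.093] ((0.5448062419891357, 0.05464000254869461), 0.011565000750124454)
scene14 39
[[-47, 0, 64], [-47, -6, 63], [-10, -27, 61], [-17, 17, 62], [-15, 28, 65], [-20, 25, 63], [-22, 26, 63], [-26, 19, 62], [-28, 22, 64], [-31, 23, 60], [-33, 26, 65], [-31, 16, 66], [-32, 16, 70], [-40, 19, 63], [-39, 14, 59], [-38, 11, 67], [-45, 11, 67], [-40, 7, 66], [-43, 2, 64], [-49, 3, 61]]
top14 28
[[-46, 0, 66], [-13, 25, 63], [-17, 24, 64], [-19, 23, 61], [-22, 19, 63], [-26, 18, 66], [-29, 18, 66], [-32, 17, 63], [-36, 16, 65], [-39, 15, 64], [-41, 11, 64], [-40, 8, 63], [-48, 6, 66], [-47, 3, 66]]
wrist14 3
[[-10, 12, 58], [-11, 13, 59]]
[ 0.0740101   0.74388485 -2.9737383 ] [ 0.02197113  0.00131284 -0.03750086] 0.261584379161501
```

The ring top reads about 64 mm, so mid thickness is about 62 mm. It is level, has not shifted on the tips, and there is no extra contact force. Handing in.

```bash
python3 -c "
from plant import *
print(finish_job()); s=get_state(); print(s['clock'],s['tool_pos'],s['opening'],s['contact_force'])"
```

```text
the job is handed in; nothing more can be done
None
the job is handed in; nothing more can be done
```

I lifted the red pliers out of their stand, spread the ring from the smallest tray and picked it up. I then lowered it over the beater shaft to the groove and handed in while holding it there, at about 20 s on the clock. `finish_job()` gives no verdict, so the result rests on my own checks.

**Last checks:**
- **Height:** the TCP was at 0.195 m. That puts the ring's mid thickness at about 62 mm by arm position and camera depth, against the groove's middle at 61 mm and a 3 mm tolerance.
- **Spread:** the pliers were squeezed to about 23 mm opening, steady. I read that as the stop, but `ring_l` was never measured directly.
- **Level:** the slopes seen by the scene and top cameras stayed at or below 0.04.
- **Contact:** the wrist force was close to the pliers' own weight. The last reading was 3.0 N downward, others 1.5–2.4 N. I saw no sign of the ring or pliers leaning on the head.

**What disagreed or could not be checked:**
- The cameras differ by 2–4 mm on where the shaft is. I went by the wrist camera's cylinder fit of (0.5485, 0.0482) with a small correction in y. By that fit the opening is centred to about 1 mm.
- In the final pose the shaft hid the ring's back from the wrist camera, so only the coarser scene and top depths confirmed it there.

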